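# Ready the thermometer calibration bench

### The job

Get the calibration bench ready for the next run: push every channel module that is lying on the bench fully home, flush with the top, into the dock whose recess is its length, press the reference probe down past the sprung jaws into the fork clip, about centred, so that it rests in both forks with the jaws closed over it, and only then press the start button of the console down. Also nest the empty steel beakers inside one another by size, upright on the bench. Leave the bottle, the screwdriver and the tape roll alone.

Things in the scene. Friction and masses are not known exactly. Their poses are not given: they have to be found in the camera images.
- module_short: short channel module of the thermometer readout, a black plastic block with a grey top plate, 36 mm long (its x), 28 mm wide (y), 26 mm tall (z); its lowest 4 mm are 2 mm narrower on every side as a lead-in; lies upright on the bench; may be absent. Origin: centre of its underside
- dock_short: grey dock for the short module (either way round): block 92 x 56 x 33 mm (x, y, z) with a recess in its top 40 mm (x) x 32 mm (y), 26 mm deep. A sprung brass leaf on the recess's +x wall leans in 6 mm, 18 mm down: pushing home takes 5 to 12 N. Origin: centre of its underside, 33 mm below its top. The docks stand side by side, 66 mm apart, in varying order, on a 20 mm high console
- dock_short_floor (a point): centre of the recess floor of dock_short, 26 mm below the dock's top; axes as the dock; a flush module has its origin here (within 2 mm sideways)
- module_mid: mid channel module of the thermometer readout, a black plastic block with a grey top plate, 48 mm long (its x), 28 mm wide (y), 26 mm tall (z); its lowest 4 mm are 2 mm narrower on every side as a lead-in; lies upright on the bench; may be absent. Origin: centre of its underside
- dock_mid: grey dock for the mid module (either way round): block 92 x 56 x 33 mm (x, y, z) with a recess in its top 52 mm (x) x 32 mm (y), 26 mm deep. A sprung brass leaf on the recess's +x wall leans in 6 mm, 18 mm down: pushing home takes 5 to 12 N. Origin: centre of its underside, 33 mm below its top. The docks stand side by side, 66 mm apart, in varying order, on a 20 mm high console
- dock_mid_floor (a point): centre of the recess floor of dock_mid, 26 mm below the dock's top; axes as the dock; a flush module has its origin here (within 2 mm sideways)
- module_long: long channel module of the thermometer readout, a black plastic block with a grey top plate, 60 mm long (its x), 28 mm wide (y), 26 mm tall (z); its lowest 4 mm are 2 mm narrower on every side as a lead-in; lies upright on the bench; may be absent. Origin: centre of its underside
- dock_long: grey dock for the long module (either way round): block 92 x 56 x 33 mm (x, y, z) with a recess in its top 64 mm (x) x 32 mm (y), 26 mm deep. A sprung brass leaf on the recess's +x wall leans in 6 mm, 18 mm down: pushing home takes 5 to 12 N. Origin: centre of its underside, 33 mm below its top. The docks stand side by side, 66 mm apart, in varying order, on a 20 mm high console
- dock_long_floor (a point): centre of the recess floor of dock_long, 26 mm below the dock's top; axes as the dock; a flush module has its origin here (within 2 mm sideways)
- start (a joint): travel of the console's sprung start button, 0 = up, 0.006 m = fully down (5 N); it springs back; counts as pressed beyond 0.004 m
- start_top (a point): centre of the top face of the start button: a black round cap, 24 mm across, in a grey ring on the console's display strip, beyond the docks (+x side); 63 mm above the bench when up
- probe: reference probe: a steel rod 12 mm thick along its x from -90 to +75 mm, with a black head 24 x 24 mm from x = +75 to +105 mm and a short cable stub (to +117 mm). Origin: on the rod's axis, near its balance point. At the start it lies level in the rest
- rest: low grey plastic rest with two notched saddles at x = -45 and +45 mm (each 10 mm thick) that carry the probe along the rest's x, rod axis 34 mm above the bench; between the saddles there is only its 10 mm thick base, 120 x 50 mm. Origin: centre of its underside, on the bench
- clip: grey fork clip on a dark steel foot 130 x 75 x 8 mm: forks at x = -45 and +45 mm (12 mm thick), slot 18 mm wide (y -9 to +9) along x, its floor 38 mm above the bench. The -y tine is 93 mm high (flared top), the +y one 48 mm; at y = 18 to 30 mm a hinge post, 68 mm high, carries a sprung jaw. Only the foot lies between the forks. Origin: centre of its underside, on the bench
- clip_seat (a point): where the probe's origin belongs: midway between the forks on the axis of a seated rod, 44 mm above the bench; x along the slot, z up
- jaw_a (a joint): swing of the sprung jaw of the fork at x = -45 mm of the clip, a steel flap hinged at y = 18 mm, 65 mm up, reaching to y = -1 mm: 0 = level, closed over the slot; grows to 1.4 rad as the rod pushes it down and aside; springs back to 0 once the rod's axis is some 21 mm below it (5 N or less in all)
- jaw_b (a joint): swing of the sprung jaw of the fork at x = 45 mm of the clip, a steel flap hinged at y = 18 mm, 65 mm up, reaching to y = -1 mm: 0 = level, closed over the slot; grows to 1.4 rad as the rod pushes it down and aside; springs back to 0 once the rod's axis is some 21 mm below it (5 N or less in all)
- beaker_large: large empty straight-sided steel beaker, outer diameter 76 mm, height 56 mm, wall 3 mm, bottom 5 mm thick, standing open upward. Origin: centre of its underside
- beaker_medium: medium empty straight-sided steel beaker, outer diameter 58 mm, height 70 mm, wall 3 mm, bottom 5 mm thick, standing open upward; may be absent. Origin: centre of its underside
- beaker_small: small empty straight-sided steel beaker, outer diameter 38 mm, height 84 mm, wall 3 mm, bottom 5 mm thick, standing open upward; may be absent. Origin: centre of its underside
- spray_bottle: white plastic bottle, 60 mm across, 160 mm tall, standing; bystander. Origin: centre of its underside
- screwdriver: screwdriver lying on the bench, about 200 mm long; bystander. Origin: under its middle
- tape_roll: roll of paper tape lying flat, 84 mm across, 18 mm high; bystander. Origin: centre of its underside
Things that resemble listed ones, but are neither listed nor needed, are in the scene too. What is shaped like the module_mid but blue or orange is not meant.

How it is judged:
On the way, in this order (a step that is already met when the one before it is completed fails the run):
1. all modules are home and the probe is clipped in (z of module_short in the frame of dock_short_floor between -0.0025 and 0.0025 m and x of module_short in the frame of dock_short_floor between -0.006 and 0.006 m and y of module_short in the frame of dock_short_floor between -0.006 and 0.006 m and angle between the x axis of module_short and the x axis of dock_short, either way round below 0.1 rad and angle between each of module_short, module_mid, module_long's own z axis and vertical below 0.06 rad and linear speed of each of module_short, module_mid, module_long, probe below 0.02 m/s and z of module_mid in the frame of dock_mid_floor between -0.0025 and 0.0025 m and x of module_mid in the frame of dock_mid_floor between -0.006 and 0.006 m and y of module_mid in the frame of dock_mid_floor between -0.006 and 0.006 m and angle between the x axis of module_mid and the x axis of dock_mid, either way round below 0.1 rad and z of module_long in the frame of dock_long_floor between -0.0025 and 0.0025 m and x of module_long in the frame of dock_long_floor between -0.006 and 0.006 m and y of module_long in the frame of dock_long_floor between -0.006 and 0.006 m and angle between the x axis of module_long and the x axis of dock_long, either way round below 0.1 rad and z of probe in the frame of clip_seat between -0.004 and 0.004 m and y of probe in the frame of clip_seat between -0.006 and 0.006 m and x of probe in the frame of clip_seat between -0.02 and 0.02 m and angle between the x axis of probe and the x axis of clip, either way round below 0.08 rad and value of joint each of jaw_a, jaw_b below 0.15 rad), for 0.2 s.
2. then the start button is pressed down (value of joint start above 0.004 m), for 0.04 s.
At the end, for the whole second after the job is handed in: Modules present: in the dock of their length, flush within 2.5 mm, within 6 mm and 0.1 rad. Probe: at the clip seat within 4 mm up, 6 mm across, 20 mm along, 0.08 rad, jaws under 0.15 rad. Beakers present: nested by size on the bench, bottoms down, upright within 0.08 rad. All at rest (all of step 1 and horizontal distance between beaker_medium and beaker_large below 0.013 m and z of beaker_medium in the frame of beaker_large below 0.01 m and horizontal distance between beaker_small and beaker_medium below 0.013 m and z of beaker_small in the frame of beaker_medium below 0.01 m and horizontal distance between beaker_small and beaker_large below 0.024 m and z of beaker_small in the frame of beaker_large below 0.016 m and angle between each of beaker_large, beaker_medium, beaker_small's own z axis and vertical below 0.08 rad and linear speed of each of beaker_large, beaker_medium, beaker_small below 0.02 m/s and height (world z) of beaker_large below 0.006 m); the robot touches nothing.
It fails at once if the spray bottle is moved by more than 30 mm (distance of spray_bottle from where it was at the start of the episode above 0.03 m).
It fails at once if the screwdriver is moved by more than 30 mm (distance of screwdriver from where it was at the start of the episode above 0.03 m).
It fails at once if the roll of tape is moved by more than 30 mm (distance of tape_roll from where it was at the start of the episode above 0.03 m).
It fails at once if the spray bottle is knocked over (angle between spray_bottle's own z axis and vertical above 0.5 rad).
Of module_short, module_mid, module_long only 2 to 3 are there at a start; the rules pass over those that are not, and their reading is None.
Of beaker_medium, beaker_small only 1 to 2 are there at a start; the rules pass over those that are not, and their reading is None.
At some moment in a run one of module_short, module_mid, module_long, beaker_large, beaker_medium may be knocked a few centimetres aside while the robot is not near it.
It also fails if it takes over 210 s, if anything falls off the work surface, if the arm or the gripper's body presses on something with over 40 N, if the wrist force passes 120 N, or if a joint passes its speed limit or range.

### The arm

A 7-joint arm with a two-finger parallel gripper is mounted at the origin on the work surface. World frame = base frame: x ahead of the robot, y to its left, z up, the work surface at z = 0. Lengths are in m, angles in rad, forces in N, time in s.
With the tool pointing down it reaches from about 0.35 to 0.9 m from the base axis. Payload 8.1 kg.
Tool frame: the origin (TCP) lies on the centre line of the jaws, within the pads' length; the fingertips stand 8 mm ahead of it and the grasp point (between the pads) lies 11 mm behind it; z points along the fingers, y is the line along which they close (so a half turn about z gives the same grasp; the last joint's range is limited). The gripper opens to 92 mm and grips with 3 to 60 N. Pads are 19 mm wide; open, the fingers measure 130 mm over their backs; the gripper's body (75 mm by 190 mm) begins 47 mm behind the grasp point.
Start: joints at [1.244, 0.434, 0.025, 1.573, -0.012, 1.134, -0.075], TCP at [0.139, -0.609, 0.235] pointing down, gripper open.
Joint ranges: [-2.62, 2.62], [-0.44, 2.09], [-1.27, 1.32], [0.08, 2.57], [-1.32, 4.46], [0.12, 2], [-2.74, 2.74]. Speed limits (rad/s): [2.22, 2.22, 3.01, 3.01, 3.14, 3.14, 3.14].

### API

Orientations are given as a 3x3 rotation matrix whose columns are the frame's x, y, z axes.
In Python, from station import r gives the robot as it stands.
- The arm moves only by the tool apply_moves, never from a script. Its argument "plan" is a list of rows, each an object with "translation": the shift along the tool's x, y, z in m, a list of three; "dr": the turn, a rotation vector about the tool's x, y, z in rad, a list of three; "hand": the finger opening in m, from 0 to 0.0918. In form: [{"translation": [tx, ty, tz], "dr": [rx, ry, rz], "hand": hand}, ...]. A call has 1 to 12 rows; each row shifts and turns the commanded pose from where the row before left it, along the tool's axes as they then stand; what a row does not reach is not made up. A row lasts 1/10 s, in which the tool goes at most 50 mm and 8.59 degrees, less where a joint would pass 70% of its speed; a pose out of reach is approached as far as the arm can. A call is refused whole if a number of a shift passes 0.05 or a number of a turn 0.15, either way. A call with a gripper value outside its range is refused whole. The fingers move at their own pace and stop on an object; "grip_force" is the grip in N (left out, the last holds). Time passes only in rows, so rows that do not move let the fingers close. It gives the time, the measured TCP pose, the force, the opening and the grip force at its end, in the units of the state.
- r.get_obs(): the state, without advancing time (a new reading comes with each control period).
- r.snapshot(name): name is "side" or "top" or "wrist"; returns the picture (480x640x3 uint8, red, green, blue); there is no depth.
- r.get_calibration(name): a dict with "mtx" (3x3 intrinsics, pixels), "k1" (the pictures are not rectified: a ray, as slopes to the right and down, at radius r is drawn at 1 + k1 r^2 times it, then the intrinsics apply), "R" (3x3) and "t" (3): a world point X has camera coordinates R X + t. Camera axes: x right, y down, z forward; pixel columns grow to the right and rows downward; lengths in m; the calibration is good to about 2 mm. A picture is of the moment at which its call begins: read the wrist's pose just before it. get_calibration takes no time and is no camera call; for the wrist camera it gives the pose at the moment of the call.
- r.close_job(): hands the job in; it is judged then, once.
The state is a dict: "t": time; "joints": joint angles; "joint_vel": joint speeds; "joint_efforts": joint torques, N m; "tool_pos": TCP position; "tool_rot": TCP orientation; "wrist_force": force on the tool from outside, world axes, zero at the start; "wrist_torque": the same for the moment, N m; "grip_width": opening from 0.0 (shut) to 1.0 (fully open); "grasp_force": force on a finger pad.
Only numpy, scipy, OpenCV 4.12 (cv2) and the standard library are available. Lean on these libraries where they do the work, as an engineer would, in place of code of your own. Each camera call takes 0.05 s, during which the arm holds its last target. There are 200 camera calls.

## Working session

There is one attempt and no reset: what is moved stays moved. The work goes in short steps, Python scripts to look and compute and a tool call to move; the robot and the scene stay as the last step left them, time stands still between calls to the robot, and variables do not carry over. Pictures are saved under pics/ and viewed, at most 14 in all, crops included, and the job is handed in when it is done.

Besides the shell and the picture viewer there is one more tool, called after ">>>" as name([rows], argument=value, ...), one row to a line, values as JSON. apply_moves: Moves the arm, as the interface text tells. Its arguments: {"type":"object","properties":{"plan":{"type":"array"},"grip_force":{"type":"number"}},"required":["plan"]}

```bash
ls; mkdir -p pics
cat > h.py <<'E'
import numpy as np, cv2
from station import r
def px2plane(name,uv,z,cal=None):
    c=cal or r.get_calibration(name); K=np.array(c["mtx"]);R=np.array(c["R"]);t=np.array(c["t"]);k=c["k1"]
    uv=np.atleast_2d(np.array(uv,float))
    d=np.c_[uv,np.ones(len(uv))]@np.linalg.inv(K).T
    p=d[:,:2].copy()
    for _ in range(20): p=d[:,:2]/(1+k*(p**2).sum(1,keepdims=True))
    w=np.c_[p,np.ones(len(p))]@R; C=-R.T@t
    return C+w*((z-C[2])/w[:,2])[:,None]
def proj(name,X,cal=None):
    c=cal or r.get_calibration(name); X=np.atleast_2d(X)@np.array(c["R"]).T+np.array(c["t"])
    p=X[:,:2]/X[:,2:]; p=p*(1+c["k1"]*(p**2).sum(1,keepdims=True)); K=np.array(c["mtx"])
    return p@K[:2,:2].T+K[:2,2]
def snap(name,fn):
    im=r.snapshot(name); cv2.imwrite("pics/"+fn,im[:,:,::-1]); return im
E
python3 - <<'E'
from h import *
np.set_printoptions(precision=3,suppress=True)
for n in("top","side","wrist"):
    c=r.get_calibration(n); snap(n,n+"0.png"); R=np.array(c["R"]); print(n,-R.T@np.array(c["t"]),R[2],np.array(c["mtx"])[0,0],c["k1"])
print(r.get_obs())
E
```

```text
pics
top [ 0.416 -0.008  1.026] [ 0.173  0.007 -0.985] 440.0738390850888 -0.08621821619648881
side [0.184 0.59  0.612] [ 0.418 -0.669 -0.614] 448.1507570995823 0.00039650930228471415
wrist [ 0.208 -0.592  0.383] [-0.259 -0.058 -0.964] 380.18955456218754 0.016026079961149933
{'t': 0.15, 'joints': array([ 1.244,  0.435,  0.025,  1.574, -0.012,  1.134, -0.075]), 'joint_vel': array([-0.   , -0.003, -0.001, -0.002,  0.001, -0.001,  0.   ]), 'joint_efforts': array([  0.002, -66.826,   0.986, -31.469,  -0.06 ,   0.039,   0.   ]), 'tool_pos': array([ 0.139, -0.609,  0.234]), 'tool_rot': array([[ 0.975,  0.222, -0.   ],
       [ 0.222, -0.975,  0.001],
       [-0.   , -0.001, -1.   ]]), 'wrist_force': array([ 0.692, -0.934,  0.241]), 'wrist_torque': array([-0.012, -0.017,  0.014]), 'grasp_force': 0.0, 'grip_width': 0.9990729072924363}
```

View pics/top0.png

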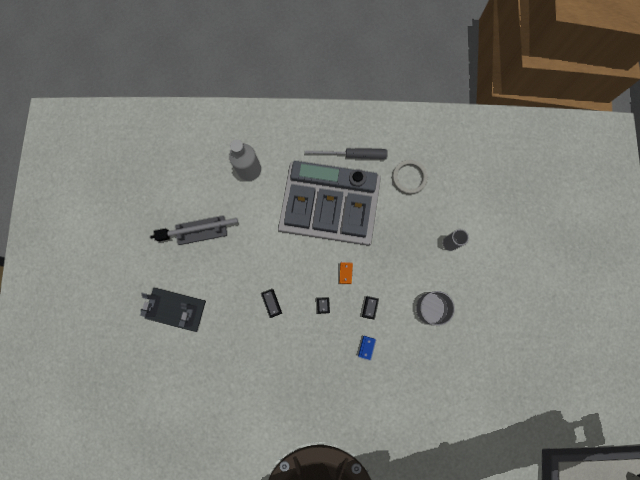

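View pics/side0.png

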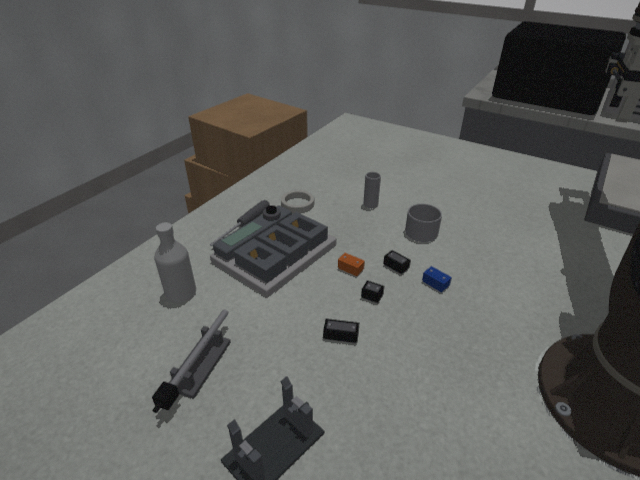

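The top view shows all three modules: long (271,303), short (323,305) and mid (370,307). The docks are at (299,205), (327,210) and (356,214), and the button is at (357,178). The probe is near (200,230) with its head to the left, and the clip is at (173,309). The large beaker is at (432,307) and the small one at (456,238). The medium beaker is absent.

Run:
```python
from h import *
a=cv2.imread("pics/top0.png")
c1=cv2.resize(a[150:330,260:480],None,fx=3.5,fy=3.5,interpolation=cv2.INTER_CUBIC)[:600,:800]
c2=cv2.resize(a[205:345,130:260],None,fx=4,fy=4,interpolation=cv2.INTER_CUBIC)
b=np.clip(c1.astype(float)*1.8,0,255).astype(np.uint8);cv2.imwrite("pics/c1.png",b)
b=np.clip(c2.astype(float)*1.8,0,255).astype(np.uint8);cv2.imwrite("pics/c2.png",b)
np.set_printoptions(precision=4,suppress=True)
# modules dark
g=a.max(2); 
m=((g<75)).astype(np.uint8)
n,l,s,ce=cv2.connectedComponentsWithStats(m)
for i in range(1,n):
    if s[i,4]>60: 
        q=cv2.minAreaRect(np.argwhere(l==i)[:,::-1].astype(np.float32)); print(s[i],ce[i],px2plane("top",ce[i],0.02)[0][:2],q)
```

```text
[  468     0   172   159 13599] [546.4467  57.2247] [ 1.0799 -0.561 ] ((561.4437255859375, 67.59114074707031), (203.455322265625, 123.93901062011719), 18.027156829833984)
[231 148  13  10  64] [237.7344 153.0469] [0.7896 0.219 ] ((237.5884552001953, 153.15768432617188), (7.104168891906738, 13.15587043762207), 74.74488067626953)
[346 149  41  11 303] [365.5908 154.2706] [ 0.7941 -0.0898] ((366.0, 154.0), (10.0, 40.0), 90.0)
[233 157  28  24 308] [249.1396 171.3344] [0.744  0.1883] ((248.10821533203125, 170.6098175048828), (19.596586227416992, 25.507953643798828), 68.62937927246094)
[352 170  12  13 116] [357.4828 176.2328] [ 0.7383 -0.071 ] ((357.4000244140625, 176.30003356933594), (11.62755298614502, 11.180339813232422), 63.43495178222656)
[290 173  85  20 358] [335.2849 184.3799] [ 0.7167 -0.0186] ((332.6127014160156, 178.517333984375), (85.30409240722656, 16.194091796875), 8.746161460876465)
[284 190  31  39 114] [302.193 218.693] [0.6314 0.0568] ((306.5656433105469, 213.87782287597656), (21.121929168701172, 45.3381462097168), 42.273685455322266)
[291 195  17  20 108] [299.1574 201
[... 2106 characters left out ...]
2726516723633), 86.18592071533203)
[362 296  17  23 162] [368.9074 307.5123] [ 0.4302 -0.1016] ((369.5, 307.5), (13.124293327331543, 21.36765480041504), 12.528807640075684)
[316 298  14  16 118] [322.2627 305.5593] [0.4318 0.0041] ((322.64117431640625, 305.33526611328125), (15.646086692810059, 12.424833297729492), 85.60128784179688)
[ 268  445  104   35 2531] [320.2454 465.0269] [ 0.0858 -0.0014] ((319.5, 462.0), (103.0, 34.0), -0.0)
[ 541  445   99   35 1613] [581.602  456.2839] [ 0.1046 -0.5883] ((590.0043334960938, 462.12200927734375), (31.504093170166016, 99.12574768066406), 88.00211334228516)
[626 472  14   8  80] [632.2875 476.375 ] [ 0.0543 -0.7135] ((632.5, 475.5), (7.0, 13.0), 90.0)
```

View pics/c1.png

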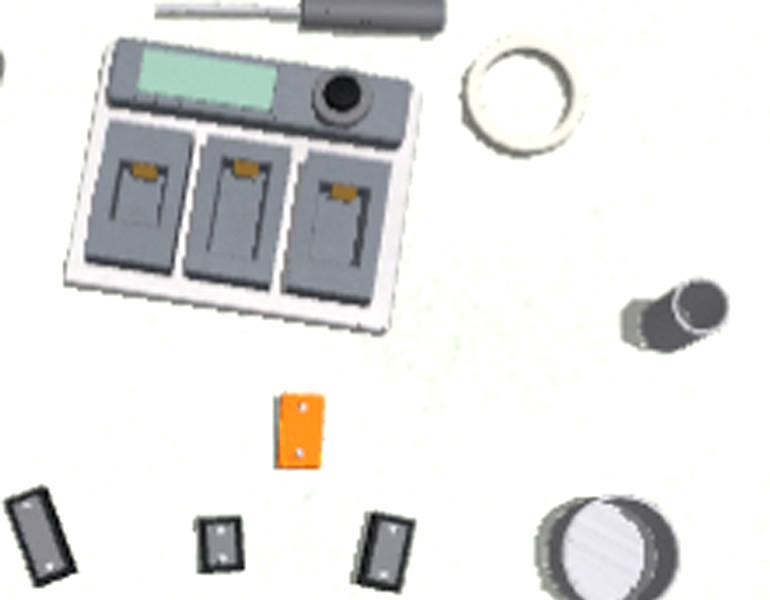

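View pics/c2.png

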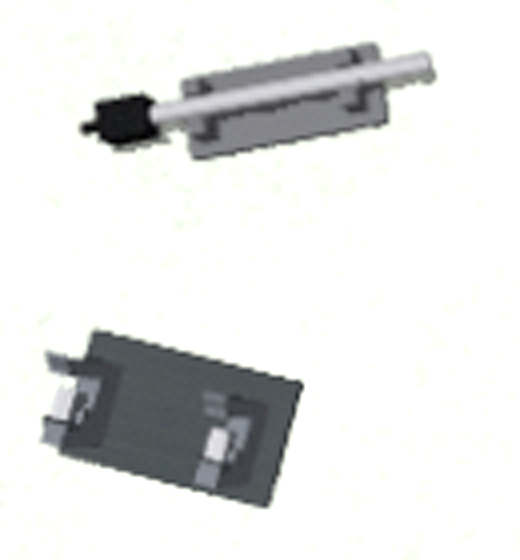

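>>> apply_moves([
  {"translation":[0,0,-0.03],"dr":[0,0,0.112],"hand":0.0918},
  {"translation":[0,0,-0.03],"dr":[0,0,0.112],"hand":0.0918},
  {"translation":[0.025,-0.04,0],"dr":[0,0,0],"hand":0.0918},
  {"translation":[0.025,-0.04,0],"dr":[0,0,0],"hand":0.0918},
  {"translation":[0.025,-0.04,0],"dr":[0,0,0],"hand":0.0918},
  {"translation":[0.025,-0.04,0],"dr":[0,0,0],"hand":0.0918},
  {"translation":[0.025,-0.04,0],"dr":[0,0,0],"hand":0.0918},
  {"translation":[0.025,-0.04,0],"dr":[0,0,0],"hand":0.0918},
  {"translation":[0.025,-0.04,0],"dr":[0,0,0],"hand":0.0918},
  {"translation":[0.025,-0.04,0],"dr":[0,0,0],"hand":0.0918},
  {"translation":[0.025,-0.04,0],"dr":[0,0,0],"hand":0.0918},
  {"translation":[0.025,-0.04,0],"dr":[0,0,0],"hand":0.0918},
])

```text
t: 1.35
tool_pos: [0.3893, -0.2077, 0.2948]
tool_rot: [[1.0, -0.0, 0.0], [-0.0, -1.0, -0.0], [0.0, 0.0, -1.0]]
wrist_force: [1.2, -0.5, 0.5]
grip_width: 0.999
grasp_force: 0.0
```

>>> apply_moves([
  {"translation":[0.025,-0.04,0],"dr":[0,0,0],"hand":0.0918},
  {"translation":[0.025,-0.04,0],"dr":[0,0,0],"hand":0.0918},
  {"translation":[0.025,-0.04,0],"dr":[0,0,0],"hand":0.0918},
  {"translation":[0.025,-0.04,0],"dr":[0,0,0],"hand":0.0918},
  {"translation":[0.025,-0.04,0],"dr":[0,0,0],"hand":0.0918},
  {"translation":[0.025,-0.04,0],"dr":[0,0,0],"hand":0.0918},
  {"translation":[0,0,0],"dr":[0,0,0],"hand":0.0918},
  {"translation":[0,0,0],"dr":[0,0,0],"hand":0.0918},
])

```text
t: 2.15
tool_pos: [0.5389, 0.0316, 0.2941]
tool_rot: [[1.0, 0.002, -0.001], [0.002, -1.0, 0.0], [-0.001, -0.0, -1.0]]
wrist_force: [-0.1, -0.3, -0.7]
grip_width: 0.996
grasp_force: 0.0
```

Run:
```python
from h import *
import pickle
pickle.dump(r.get_calibration("wrist"),open("w1.pkl","wb")); snap("wrist","w1.png"); o=r.get_obs(); print(o["tool_pos"],o["tool_rot"],o["t"])
```

```text
[0.53858362 0.03009667 0.29420882] [[ 9.99999344e-01  3.78186229e-05 -1.14436592e-03]
 [ 3.71596294e-05 -9.99999833e-01 -5.75874861e-04]
 [-1.14438751e-03  5.75831959e-04 -9.99999179e-01]] 2.2
```

View pics/w1.png

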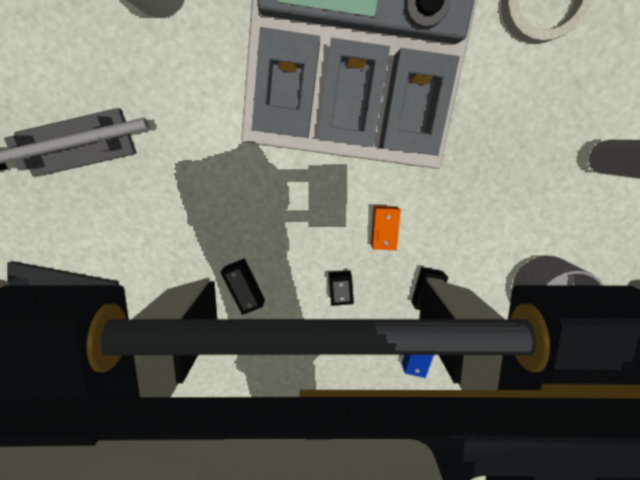

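The wrist view shows the docks at about (286,82), (353,90) and (422,103), the button at (430,8), the short module at (341,288) and the long one at (243,287). The fingers hide the rest. I'll zoom in on the docks.

Run:
```python
from h import *
a=cv2.imread("pics/w1.png")
c=cv2.resize(a[0:170,240:475],None,fx=3.4,fy=3.4,interpolation=cv2.INTER_CUBIC)
cv2.imwrite("pics/w1c.png",np.clip(c.astype(float)*1.5,0,255).astype(np.uint8))
```

```text
(no output)
```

View pics/w1c.png

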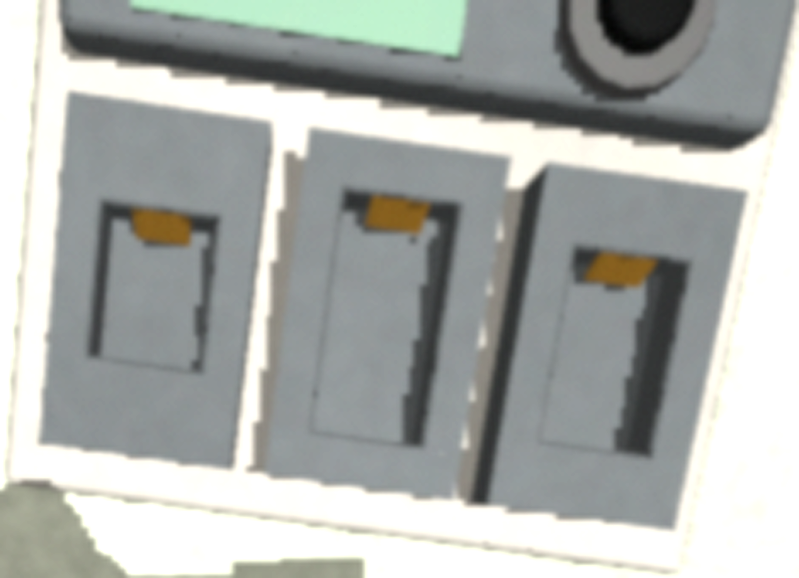

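```bash
cat >> h.py <<'E'
def rect_fit(W,L,w):
    """W: 4 world pts order (+x+y),(+x-y),(-x-y),(-x+y); returns centre,yaw,residual"""
    M=np.array([[L,w],[L,-w],[-L,-w],[-L,w]])/2; P=np.asarray(W)[:,:2]; c=P.mean(0); Q=P-c
    th=np.arctan2((M[:,0]*Q[:,1]-M[:,1]*Q[:,0]).sum(),(M*Q).sum())
    Rm=np.array([[np.cos(th),-np.sin(th)],[np.sin(th),np.cos(th)]])
    return c,th,np.abs(Q-M@Rm.T).max()
E
python3 - <<'E'
from h import *
import pickle
np.set_printoptions(precision=4,suppress=True)
cal=pickle.load(open("w1.pkl","rb"))
f=lambda P:(np.array(P,float)+.5)/3.4-.5+[240,0]
R={'short':([(102,202),(218,217),(203,373),(89,355)],.040,[(70,92),(272,122),(233,468),(40,443)]),
'long':([(345,190),(459,204),(425,446),(312,432)],.064,[(312,128),(510,157),(455,500),(265,473)]),
'mid':([(577,246),(688,262),(651,456),(540,442)],.052,[(547,165),(747,190),(676,529),(489,503)])}
for k,(p,L,q) in R.items():
    print(k,rect_fit(px2plane("wrist",f(p),.053,cal),L,.032),rect_fit(px2plane("wrist",f(q),.053,cal),.092,.056))
print("button",px2plane("wrist",f([(645,10)]),.063,cal),px2plane("top",[(357.5,177)],.063))
# check with top camera: dock corners drawn crop 3.5, off (260,150)
g=lambda P:(np.array(P,float)+.5)/3.5-.5+[260,150]
T={'short':[(110,122),(192,132),(176,273),(87,260)],'mid':[(312,150),(390,160),(368,304),(283,292)],'long':[(210,136),(292,145),(270,290),(183,276)]}
for k,p in T.items(): print(k,rect_fit(px2plane("top",g(p),.053),.092,.056))
M={'long':[(8,498),(45,487),(75,574),(40,586)],'short':[(196,517),(240,516),(244,570),(198,573)],'mid':[(370,513),(415,517),(398,590),(356,584)]}
for k,p in M.items(): print(k,rect_fit(px2plane("top",g(p),.026),{'short':.036,'mid':.048,'long':.06}[k],.028))
# large beaker rim, small beaker rim
print("large",px2plane("top",g([(606+10,552)]),.056)," small",px2plane("top",g([(700,306)]),.084))
E
```

```text
short (array([0.6569, 0.0644]), np.float64(-0.1229430534703498), np.float64(0.000642873084646764)) (array([0.657 , 0.0642]), np.float64(-0.126970449654788), np.float64(0.000525566742342623))
long (array([ 0.6484, -0.0009]), np.float64(-0.11806924745125578), np.float64(0.0005604064829054234)) (array([ 0.6485, -0.0009]), np.float64(-0.13035640872131604), np.float64(0.0007272207921537599))
mid (array([ 0.6398, -0.0662]), np.float64(-0.12408651829098434), np.float64(0.0003288731732192171)) (array([ 0.64  , -0.0662]), np.float64(-0.12399003169155674), np.float64(0.0008630905742820424))
button [[ 0.7224 -0.0652  0.063 ]] [[ 0.7227 -0.0684  0.063 ]]
short (array([0.6544, 0.0608]), np.float64(-0.10071578527523853), np.float64(0.0016754634148001615))
mid (array([ 0.6381, -0.0675]), np.float64(-0.14520832887952909), np.float64(0.0035285943010374757))
long (array([ 0.6461, -0.0029]), np.float64(-0.1320769840349754), np.float64(0.0033822572744236987))
long (array([0.4346, 0.1183]), np.float64(0.3796186300087039), np.float64(0.002090649209466328))
short (array([0.4329, 0.0038]), np.float64(0.07889813760966477), np.float64(0.0008291342955923514))
mid (array([ 0.4312, -0.1025]), np.float64(-0.17157326772291087), np.float64(0.0020414210708832106))
large [[ 0.4333 -0.2448  0.056 ]]  small [[ 0.5861 -0.2929  0.084 ]]
```

>>> apply_moves([
  {"translation":[-0.042,0.005,0],"dr":[0,0,0],"hand":0.0918},
  {"translation":[-0.042,0.005,0],"dr":[0,0,0],"hand":0.0918},
  {"translation":[-0.042,0.005,0],"dr":[0,0,0],"hand":0.0918},
  {"translation":[-0.042,0.005,0],"dr":[0,0,0],"hand":0.0918},
  {"translation":[0,0,0],"dr":[0,0,0],"hand":0.0918},
  {"translation":[0,0,0],"dr":[0,0,0],"hand":0.0918},
])

```text
t: 2.8
tool_pos: [0.3701, 0.009, 0.2952]
tool_rot: [[1.0, -0.003, 0.002], [-0.003, -1.0, -0.001], [0.002, 0.001, -1.0]]
wrist_force: [0.5, 0.1, -0.2]
grip_width: 1.002
grasp_force: 0.0
```

Run:
```python
from h import *
import pickle
pickle.dump(r.get_calibration("wrist"),open("w2.pkl","wb")); a=snap("wrist","w2.png")[:,:,::-1]; o=r.get_obs(); print(o["tool_pos"],o["t"])
# montage of enlarged module crops
pts=[proj("wrist",[x,y,.026])[0] for x,y in((.4346,.1183),(.4329,.0038),(.4312,-.1025))]
out=[];offs=[]
for u,v in pts:
    x0,y0=int(u)-44,int(v)-60; offs.append((x0,y0)); out.append(cv2.resize(a[y0:y0+120,x0:x0+88],None,fx=3,fy=3,interpolation=cv2.INTER_CUBIC))
print(offs); c=np.hstack(out); cv2.imwrite("pics/w2c.png",np.clip(c.astype(float)*1.6,0,255).astype(np.uint8)); print(c.shape)
```

```text
[0.37103895 0.00942335 0.29519389] 2.85
[(171, 83), (279, 85), (379, 86)]
(360, 792, 3)
```

View pics/w2c.png

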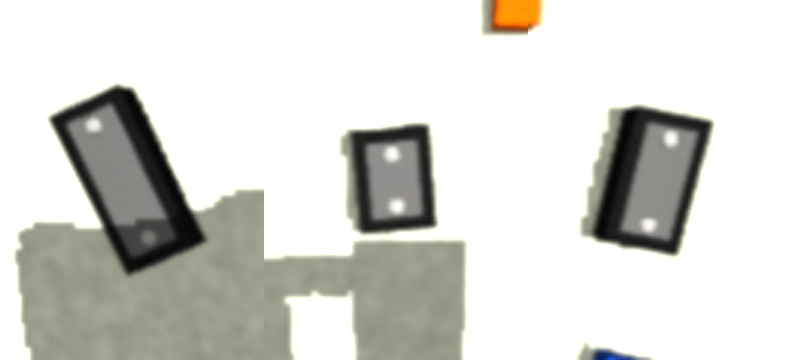

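Enlarged crops: the plate screws are at (93,125)/(148,238) for the long module, (391,154)/(397,206) for the short and (671,139)/(648,225) for the mid. Orientations are clear in all three.

Run:
```python
from h import *
import pickle
np.set_printoptions(precision=4,suppress=True)
cal=pickle.load(open("w2.pkl","rb"))
D={'long':((171,83),0,[(68,120),(108,103),(172,240),(130,260)],[(93,125),(148,238)],.06),
'short':((279,85),264,[(364,144),(416,142),(423,214),(370,217)],[(391,154),(397,206)],.036),
'mid':((379,86),528,[(648,122),(698,133),(668,238),(618,226)],[(671,139),(648,225)],.048)}
for k,(o,x0,p,d,L) in D.items():
    f=lambda P:(np.array(P,float)-[x0,0]+.5)/3-.5+o
    c,th,e=rect_fit(px2plane("wrist",f(p),.026,cal),L-.01,.018)
    q=px2plane("wrist",f(d),.026,cal)[:,:2]; v=q[0]-q[1]
    print(k,c,th,e,"dots",q.mean(0),np.arctan2(v[1],v[0]),np.hypot(*v))
```

```text
long [0.4343 0.1232] 0.3741810158794058 0.001281397359456995 dots [0.4342 0.1229] 0.39961702538786276 0.04208235155943129
short [0.4328 0.005 ] 0.07521909466010927 0.000852985752377626 dots [0.4326 0.0047] 0.11838653736638692 0.018033206790380542
mid [ 0.431  -0.1019] -0.221412105051192 0.0007463639340856768 dots [ 0.4303 -0.1025] -0.20154573553827948 0.03023358426950449
```

>>> apply_moves([
  {"translation":[0,0,0.03],"dr":[0,0,-0.09],"hand":0.0918},
  {"translation":[0.03,0.005,0.035],"dr":[0,0,0],"hand":0.0918},
  {"translation":[0.031,0.005,0.035],"dr":[0,0,0],"hand":0.0918},
  {"translation":[0,0,0.045],"dr":[0,0,0],"hand":0.0918},
  {"translation":[0,0,0.045],"dr":[0,0,0],"hand":0.0918},
  {"translation":[0,0,0.045],"dr":[0,0,0],"hand":0.0918},
  {"translation":[0,0,0.025],"dr":[0,0,0],"hand":0.0918},
  {"translation":[0,0,0.012],"dr":[0,0,0],"hand":0.0918},
  {"translation":[0,0,0],"dr":[0,0,0],"hand":0.0918},
  {"translation":[0,0,0],"dr":[0,0,0],"hand":0.0918},
])

```text
t: 3.85
tool_pos: [0.4332, 0.006, 0.0225]
tool_rot: [[0.996, 0.089, -0.0], [0.089, -0.996, 0.0], [-0.0, -0.0, -1.0]]
wrist_force: [0.4, 0.6, 0.7]
grip_width: 1.001
grasp_force: 0.0
```

>>> apply_moves([
  {"translation":[0,0,0],"dr":[0,0,0],"hand":0.015},
  {"translation":[0,0,0],"dr":[0,0,0],"hand":0.015},
  {"translation":[0,0,0],"dr":[0,0,0],"hand":0.015},
  {"translation":[0,0,0],"dr":[0,0,0],"hand":0.015},
  {"translation":[0,0,0],"dr":[0,0,0],"hand":0.015},
  {"translation":[0,0,0],"dr":[0,0,0],"hand":0.015},
  {"translation":[0,0,0],"dr":[0,0,0],"hand":0.015},
  {"translation":[0,0,-0.02],"dr":[0,0,0],"hand":0.015},
  {"translation":[0,0,-0.03],"dr":[0,0,0],"hand":0.015},
  {"translation":[0,0,-0.03],"dr":[0,0,0.1075],"hand":0.015},
  {"translation":[0,0,0],"dr":[0,0,0.1075],"hand":0.015},
], grip_force=25)

```text
t: 4.95
tool_pos: [0.4346, 0.0064, 0.1058]
tool_rot: [[0.992, -0.129, 0.005], [-0.129, -0.992, 0.001], [0.005, -0.001, -1.0]]
wrist_force: [0.4, 0.1, -1.1]
grip_width: 0.166
grasp_force: 0.0
```

>>> apply_moves([
  {"translation":[0.0358,-0.0143,0],"dr":[0,0,0],"hand":0.015},
  {"translation":[0.0358,-0.0143,0],"dr":[0,0,0],"hand":0.015},
  {"translation":[0.0358,-0.0143,0],"dr":[0,0,0],"hand":0.015},
  {"translation":[0.0358,-0.0143,0],"dr":[0,0,0],"hand":0.015},
  {"translation":[0.0358,-0.0143,0],"dr":[0,0,0],"hand":0.015},
  {"translation":[0.0358,-0.0143,0],"dr":[0,0,0],"hand":0.015},
  {"translation":[0,0,0],"dr":[0,0,0],"hand":0.015},
  {"translation":[0,0,0],"dr":[0,0,0],"hand":0.015},
])

```text
t: 5.75
tool_pos: [0.6563, 0.0647, 0.1019]
tool_rot: [[0.992, -0.125, -0.001], [-0.125, -0.992, 0.0], [-0.001, 0.0, -1.0]]
wrist_force: [-0.5, -0.3, 0.1]
grip_width: 0.161
grasp_force: 0.0
```

Run:
```python
from h import *
o=r.get_obs(); print(o["tool_pos"],o["tool_rot"],o["wrist_force"],o["grip_width"]*91.8); snap("wrist","w3.png")
```

```text
[0.65631259 0.06465396 0.10186978] [[ 9.92212086e-01 -1.24554479e-01 -1.16517244e-03]
 [-1.24554484e-01 -9.92212767e-01  6.82302380e-05]
 [-1.16459735e-03  7.74285850e-05 -9.99999319e-01]] [-0.5015789  -0.2639791   0.08042962] 14.803681920551094
```

View pics/w3.png

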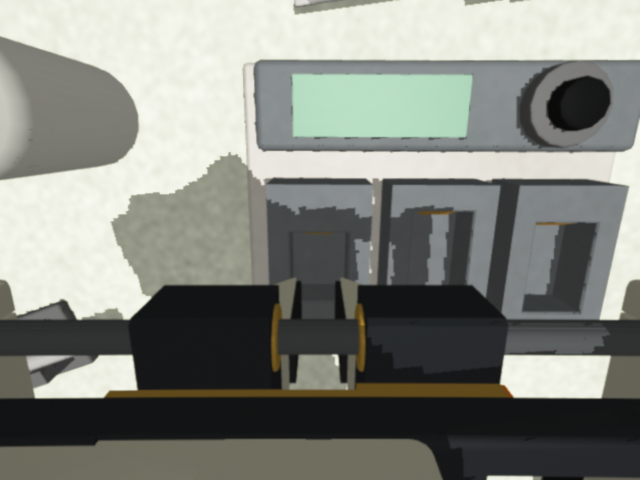

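The grip came up empty, because the fingers were too slow to close before the lift. I'll go back and look.

>>> apply_moves([
  {"translation":[-0.0394,0.0128,-0.02],"dr":[0,0,0],"hand":0.06},
  {"translation":[-0.0394,0.0128,-0.02],"dr":[0,0,0],"hand":0.06},
  {"translation":[-0.0394,0.0128,-0.02],"dr":[0,0,0],"hand":0.06},
  {"translation":[-0.0394,0.0128,-0.02],"dr":[0,0,0],"hand":0.06},
  {"translation":[-0.0394,0.0128,-0.02],"dr":[0,0,0],"hand":0.06},
  {"translation":[-0.0394,0.0128,-0.02],"dr":[0,0,0],"hand":0.06},
  {"translation":[-0.0394,0.0128,-0.02],"dr":[0,0,0],"hand":0.06},
  {"translation":[0,0,0],"dr":[0,0,0],"hand":0.06},
  {"translation":[0,0,0],"dr":[0,0,0],"hand":0.06},
])

```text
t: 6.7
tool_pos: [0.3704, 0.0092, 0.2434]
tool_rot: [[0.992, -0.126, 0.002], [-0.126, -0.992, -0.002], [0.002, 0.001, -1.0]]
wrist_force: [0.6, 0.7, 0.4]
grip_width: 0.654
grasp_force: 0.0
```

```bash
cat >> h.py <<'E'
def modules(fn=None,zplate=.026,lo=200,rmin=.010,rmax=.06):
    """find screw pairs: bright small blobs on dark/grey plates enclosed in black"""
    import pickle
    cal=r.get_calibration("wrist"); a=r.snapshot("wrist")
    if fn: cv2.imwrite("pics/"+fn,a[:,:,::-1]); pickle.dump(cal,open(fn[:-4]+".pkl","wb"))
    hsv=cv2.cvtColor(a,cv2.COLOR_RGB2HSV); res=[]
    blk=((a.max(2)<45)*255).astype(np.uint8)
    cs,h=cv2.findContours(blk,cv2.RETR_CCOMP,cv2.CHAIN_APPROX_NONE)
    for c,hh in zip(cs,h[0]):
        if hh[3]<0 or cv2.contourArea(c)<150: continue   # holes only = plates
        P=px2plane("wrist",c[:,0,:],zplate,cal)[:,:2]
        (cx,cy),(w,l),an=cv2.minAreaRect((P*1000).astype(np.float32))
        if w>l: w,l,an=l,w,an-90
        th=np.radians(an+90); th=(th+np.pi/2)%np.pi-np.pi/2
        if l<70: res.append((cx/1000,cy/1000,th,l,w))
    return res
E
python3 - <<'E'
from h import *
np.set_printoptions(precision=4,suppress=True)
for m in modules("w4.png"): print(np.array(m))
print(r.get_obs()["tool_pos"])
E
```

```text
[ 0.4348  0.1229  0.4019 51.3066 20.6316]
[ 0.4326  0.0047  0.083  28.8503 21.1826]
[ 0.4305 -0.1021 -0.1986 40.8438 21.1632]
[0.3712 0.0095 0.2429]
```

>>> apply_moves([
  {"translation":[0,0,0.03],"dr":[0,0,-0.1045],"hand":0.06},
  {"translation":[0,0,0.03],"dr":[0,0,-0.1045],"hand":0.06},
  {"translation":[0.0304,0.005,0.03],"dr":[0,0,0],"hand":0.06},
  {"translation":[0.0304,0.005,0.03],"dr":[0,0,0],"hand":0.06},
  {"translation":[0,0,0.04],"dr":[0,0,0],"hand":0.06},
  {"translation":[0,0,0.03],"dr":[0,0,0],"hand":0.06},
  {"translation":[0,0,0.02],"dr":[0,0,0],"hand":0.06},
  {"translation":[0,0,0.011],"dr":[0,0,0],"hand":0.06},
  {"translation":[0,0,0],"dr":[0,0,0],"hand":0.06},
  {"translation":[0,0,0],"dr":[0,0,0],"hand":0.06},
])

```text
t: 7.75
tool_pos: [0.4333, 0.0052, 0.0219]
tool_rot: [[0.996, 0.084, -0.0], [0.084, -0.996, 0.0], [-0.0, -0.0, -1.0]]
wrist_force: [0.7, -0.0, 0.3]
grip_width: 0.65
grasp_force: 0.0
```

>>> apply_moves([
  {"translation":[0,0,0],"dr":[0,0,0],"hand":0.015},
  {"translation":[0,0,0],"dr":[0,0,0],"hand":0.015},
  {"translation":[0,0,0],"dr":[0,0,0],"hand":0.015},
  {"translation":[0,0,0],"dr":[0,0,0],"hand":0.015},
  {"translation":[0,0,0],"dr":[0,0,0],"hand":0.015},
  {"translation":[0,0,0],"dr":[0,0,0],"hand":0.015},
  {"translation":[0,0,0],"dr":[0,0,0],"hand":0.015},
  {"translation":[0,0,0],"dr":[0,0,0],"hand":0.015},
], grip_force=25)

```text
t: 8.55
tool_pos: [0.4331, 0.0049, 0.022]
tool_rot: [[0.997, 0.084, 0.0], [0.084, -0.997, -0.0], [0.0, 0.0, -1.0]]
wrist_force: [-0.2, -0.0, 6.2]
grip_width: 0.303
grasp_force: 25.0
```

>>> apply_moves([
  {"translation":[0,0,-0.02],"dr":[0,0,0],"hand":0.015},
  {"translation":[0,0,-0.03],"dr":[0,0,0],"hand":0.015},
  {"translation":[0,0,-0.03],"dr":[0,0,0.1045],"hand":0.015},
  {"translation":[0,0,0],"dr":[0,0,0.1045],"hand":0.015},
  {"translation":[0.0358,-0.0145,0],"dr":[0,0,0],"hand":0.015},
  {"translation":[0.0358,-0.0145,0],"dr":[0,0,0],"hand":0.015},
  {"translation":[0.0358,-0.0145,0],"dr":[0,0,0],"hand":0.015},
  {"translation":[0.0358,-0.0145,0],"dr":[0,0,0],"hand":0.015},
  {"translation":[0.0358,-0.0144,0],"dr":[0,0,0],"hand":0.015},
  {"translation":[0.036,-0.0144,0],"dr":[0,0,0],"hand":0.015},
  {"translation":[0,0,0],"dr":[0,0,0],"hand":0.015},
  {"translation":[0,0,0],"dr":[0,0,0],"hand":0.015},
])

```text
t: 9.75
tool_pos: [0.6569, 0.0645, 0.1007]
tool_rot: [[0.992, -0.125, -0.001], [-0.125, -0.992, 0.0], [-0.001, 0.0, -1.0]]
wrist_force: [-1.0, -0.4, -0.8]
grip_width: 0.306
grasp_force: 25.0
```

Run:
```python
from h import *
o=r.get_obs(); print(o["tool_pos"],o["tool_rot"][:,0],o["wrist_force"],o["grip_width"]*91.8); 
a=snap("wrist","w5.png")
cv2.imwrite("pics/w5c.png",cv2.resize(a[160:360,180:560,::-1],None,fx=2,fy=2))
```

```text
[0.65692094 0.06453454 0.10071121] [ 0.99220598 -0.12459976 -0.00148061] [-1.01199971 -0.445717   -0.84819287] 28.08622677349594
```

View pics/w5c.png

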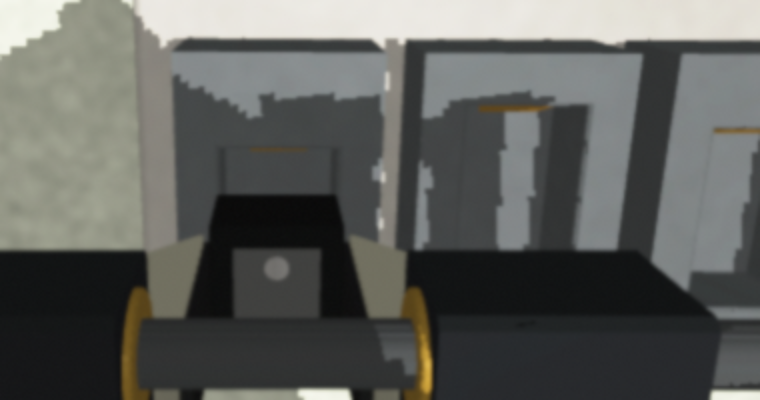

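The module hangs centred over the short recess: its span is 213–340 and the recess's is 220–338 in the crop. Lowering it now.

>>> apply_moves([
  {"translation":[0,0,0.02],"dr":[0,0,0],"hand":0.015},
  {"translation":[0,0,0.006],"dr":[0,0,0],"hand":0.015},
  {"translation":[0,0,0.004],"dr":[0,0,0],"hand":0.015},
  {"translation":[0,0,0.004],"dr":[0,0,0],"hand":0.015},
  {"translation":[0,0,0.003],"dr":[0,0,0],"hand":0.015},
  {"translation":[0,0,0],"dr":[0,0,0],"hand":0.015},
  {"translation":[0,0,0],"dr":[0,0,0],"hand":0.015},
])

```text
t: 10.5
tool_pos: [0.6572, 0.0643, 0.065]
tool_rot: [[0.992, -0.125, 0.0], [-0.125, -0.992, 0.0], [0.0, -0.0, -1.0]]
wrist_force: [0.3, -0.7, -1.0]
grip_width: 0.304
grasp_force: 25.0
```

>>> apply_moves([
  {"translation":[0,0,0],"dr":[0,0,0],"hand":0.045},
  {"translation":[0,0,0],"dr":[0,0,0],"hand":0.045},
  {"translation":[0,0,0],"dr":[0,0,0],"hand":0.045},
  {"translation":[0,0,-0.025],"dr":[0,0,0],"hand":0.045},
  {"translation":[0,0,0],"dr":[0,0,0],"hand":0.0},
  {"translation":[0,0,0],"dr":[0,0,0],"hand":0.0},
  {"translation":[0,0,0],"dr":[0,0,0],"hand":0.0},
  {"translation":[0,0,0],"dr":[0,0,0],"hand":0.0},
  {"translation":[0,0,0],"dr":[0,0,0],"hand":0.0},
  {"translation":[0,0,0],"dr":[0,0,0],"hand":0.0},
  {"translation":[0,0,0.01],"dr":[0,0,0],"hand":0.0},
])

```text
t: 11.6
tool_pos: [0.658, 0.0645, 0.0805]
tool_rot: [[0.992, -0.125, 0.002], [-0.125, -0.992, 0.0], [0.002, -0.001, -1.0]]
wrist_force: [-0.6, -0.3, 0.4]
grip_width: 0.005
grasp_force: 0.0
```

>>> apply_moves([
  {"translation":[0,0,0.005],"dr":[0,0,0],"hand":0.0},
  {"translation":[0,0,0.003],"dr":[0,0,0],"hand":0.0},
  {"translation":[0,0,0.003],"dr":[0,0,0],"hand":0.0},
  {"translation":[0,0,0.003],"dr":[0,0,0],"hand":0.0},
  {"translation":[0,0,0.002],"dr":[0,0,0],"hand":0.0},
  {"translation":[0,0,0.002],"dr":[0,0,0],"hand":0.0},
  {"translation":[0,0,0],"dr":[0,0,0],"hand":0.0},
  {"translation":[0,0,0],"dr":[0,0,0],"hand":0.0},
])

```text
t: 12.4
tool_pos: [0.6571, 0.0642, 0.0616]
tool_rot: [[0.992, -0.125, -0.0], [-0.125, -0.992, -0.0], [-0.0, 0.0, -1.0]]
wrist_force: [-0.0, -0.2, -0.3]
grip_width: 0.007
grasp_force: 0.2
```

>>> apply_moves([
  {"translation":[0,0,0.001],"dr":[0,0,0],"hand":0.0},
  {"translation":[0,0,0.001],"dr":[0,0,0],"hand":0.0},
  {"translation":[0,0,0.001],"dr":[0,0,0],"hand":0.0},
  {"translation":[0,0,0],"dr":[0,0,0],"hand":0.0},
  {"translation":[0,0,0],"dr":[0,0,0],"hand":0.0},
])

```text
t: 12.9
tool_pos: [0.6572, 0.0643, 0.0613]
tool_rot: [[0.992, -0.125, 0.001], [-0.125, -0.992, -0.0], [0.001, 0.0, -1.0]]
wrist_force: [-8.4, -1.1, 23.3]
grip_width: 0.007
grasp_force: 11.9
```

>>> apply_moves([
  {"translation":[0,0,-0.02],"dr":[0,0,0],"hand":0.06},
  {"translation":[0,0,-0.025],"dr":[0,0,0],"hand":0.06},
  {"translation":[-0.0394,0.0128,-0.02],"dr":[0,0,0],"hand":0.06},
  {"translation":[-0.0394,0.0128,-0.02],"dr":[0,0,0],"hand":0.06},
  {"translation":[-0.0394,0.0128,-0.02],"dr":[0,0,0],"hand":0.06},
  {"translation":[-0.0394,0.0128,-0.02],"dr":[0,0,0],"hand":0.06},
  {"translation":[-0.0394,0.0128,-0.02],"dr":[0,0,0],"hand":0.06},
  {"translation":[-0.0394,0.0128,-0.02],"dr":[0,0,0],"hand":0.06},
  {"translation":[-0.0394,0.0128,-0.02],"dr":[0,0,0],"hand":0.06},
  {"translation":[0,0,0],"dr":[0,0,0],"hand":0.06},
  {"translation":[0,0,0],"dr":[0,0,0],"hand":0.06},
])

```text
t: 14.0
tool_pos: [0.3722, 0.0094, 0.2445]
tool_rot: [[0.992, -0.126, 0.003], [-0.126, -0.992, -0.001], [0.003, 0.0, -1.0]]
wrist_force: [0.4, -0.6, -1.0]
grip_width: 0.655
grasp_force: 0.0
```

```bash
cat >> h.py <<'E'
def go(x,y,psi):
    """tool-frame shift to world xy at yaw psi, given in the frame after the turn"""
    o=r.get_obs(); p=o["tool_pos"]; Rm=o["tool_rot"]; p0=np.arctan2(Rm[1,0],Rm[0,0]); d=np.array([x,y])-p[:2]
    print("TCP",p.round(4),"psi",round(p0,4),"drz",round(p0-psi,4),"tx",round(np.cos(psi)*d[0]+np.sin(psi)*d[1],4),"ty",round(np.sin(psi)*d[0]-np.cos(psi)*d[1],4))
E
python3 - <<'E'
from h import *
np.set_printoptions(precision=4,suppress=True)
for m in modules("w6.png"): print(np.array(m)); go(*m[:3])
E
```

```text
[ 0.4348  0.1229  0.4011 51.0545 20.5122]
TCP [0.3727 0.0097 0.244 ] psi -0.1257 drz -0.5268 tx 0.1014 ty -0.08
[ 0.4305 -0.1021 -0.1862 40.8944 21.2033]
TCP [0.3727 0.0097 0.244 ] psi -0.1257 drz 0.0606 tx 0.0775 ty 0.0991
```

>>> apply_moves([
  {"translation":[0,0,0.02],"dr":[0,0,-0.1317],"hand":0.06},
  {"translation":[0,0,0.02],"dr":[0,0,-0.1317],"hand":0.06},
  {"translation":[0,0,0.02],"dr":[0,0,-0.1317],"hand":0.06},
  {"translation":[0,0,0.02],"dr":[0,0,-0.1317],"hand":0.06},
  {"translation":[0.0338,-0.0267,0.02],"dr":[0,0,0],"hand":0.06},
  {"translation":[0.0338,-0.0267,0.02],"dr":[0,0,0],"hand":0.06},
  {"translation":[0.0338,-0.0266,0.02],"dr":[0,0,0],"hand":0.06},
  {"translation":[0,0,0.04],"dr":[0,0,0],"hand":0.06},
  {"translation":[0,0,0.025],"dr":[0,0,0],"hand":0.06},
  {"translation":[0,0,0.012],"dr":[0,0,0],"hand":0.06},
  {"translation":[0,0,0.005],"dr":[0,0,0],"hand":0.06},
  {"translation":[0,0,0],"dr":[0,0,0],"hand":0.06},
])

```text
t: 15.25
tool_pos: [0.4345, 0.1232, 0.0214]
tool_rot: [[0.921, 0.391, -0.001], [0.391, -0.921, -0.0], [-0.001, -0.0, -1.0]]
wrist_force: [-0.4, 0.7, 0.6]
grip_width: 0.651
grasp_force: 0.0
```

>>> apply_moves([
  {"translation":[0,0,0],"dr":[0,0,0],"hand":0.06},
  {"translation":[0,0,0],"dr":[0,0,0],"hand":0.015},
  {"translation":[0,0,0],"dr":[0,0,0],"hand":0.015},
  {"translation":[0,0,0],"dr":[0,0,0],"hand":0.015},
  {"translation":[0,0,0],"dr":[0,0,0],"hand":0.015},
  {"translation":[0,0,0],"dr":[0,0,0],"hand":0.015},
  {"translation":[0,0,0],"dr":[0,0,0],"hand":0.015},
  {"translation":[0,0,0],"dr":[0,0,0],"hand":0.015},
])

```text
t: 16.05
tool_pos: [0.4345, 0.123, 0.0219]
tool_rot: [[0.92, 0.391, 0.0], [0.391, -0.92, -0.0], [0.0, 0.0, -1.0]]
wrist_force: [-1.9, -1.8, 5.7]
grip_width: 0.301
grasp_force: 25.0
```

Run:
```python
from h import *
go(.6484,-.0009,-.125); go(.4348,.1229,.4)
```

```text
TCP [0.4345 0.123  0.0219] psi 0.4015 drz 0.5265 tx 0.2277 ty 0.0963
TCP [0.4345 0.123  0.0219] psi 0.4015 drz 0.0015 tx 0.0002 ty 0.0002
```

>>> apply_moves([
  {"translation":[0,0,-0.02],"dr":[0,0,0],"hand":0.015},
  {"translation":[0,0,-0.03],"dr":[0,0,0],"hand":0.015},
  {"translation":[0,0,-0.03],"dr":[0,0,0.1316],"hand":0.015},
  {"translation":[0,0,0],"dr":[0,0,0.1316],"hand":0.015},
  {"translation":[0,0,0],"dr":[0,0,0.1316],"hand":0.015},
  {"translation":[0,0,0],"dr":[0,0,0.1317],"hand":0.015},
  {"translation":[0.038,0.016,0],"dr":[0,0,0],"hand":0.015},
  {"translation":[0.038,0.016,0],"dr":[0,0,0],"hand":0.015},
  {"translation":[0.038,0.016,0],"dr":[0,0,0],"hand":0.015},
  {"translation":[0.038,0.016,0],"dr":[0,0,0],"hand":0.015},
  {"translation":[0.038,0.016,0],"dr":[0,0,0],"hand":0.015},
  {"translation":[0.038,0.016,0],"dr":[0,0,0],"hand":0.015},
])

```text
t: 17.25
tool_pos: [0.6495, -0.0016, 0.1013]
tool_rot: [[0.992, -0.125, -0.001], [-0.125, -0.992, 0.0], [-0.001, 0.0, -1.0]]
wrist_force: [0.7, 0.9, 0.1]
grip_width: 0.303
grasp_force: 25.0
```

>>> apply_moves([
  {"translation":[0,0,0],"dr":[0,0,0],"hand":0.015},
  {"translation":[0,0,0],"dr":[0,0,0],"hand":0.015},
  {"translation":[0,0,0],"dr":[0,0,0],"hand":0.015},
])

```text
t: 17.55
tool_pos: [0.6476, 0.0003, 0.1012]
tool_rot: [[0.992, -0.124, -0.002], [-0.124, -0.992, 0.001], [-0.002, -0.0, -1.0]]
wrist_force: [0.8, 0.4, 0.0]
grip_width: 0.303
grasp_force: 25.0
```

Run:
```python
from h import *
go(.6484,-.0009,-.125)
```

```text
TCP [6.476e-01 3.000e-04 1.012e-01] psi -0.1239 drz 0.0011 tx 0.001 ty 0.0011
```

>>> apply_moves([
  {"translation":[0.0005,0.0007,0.02],"dr":[0,0,0],"hand":0.015},
  {"translation":[0,0,0.006],"dr":[0,0,0],"hand":0.015},
  {"translation":[0,0,0.004],"dr":[0,0,0],"hand":0.015},
  {"translation":[0,0,0.004],"dr":[0,0,0],"hand":0.015},
  {"translation":[0,0,0.003],"dr":[0,0,0],"hand":0.015},
  {"translation":[0,0,0],"dr":[0,0,0],"hand":0.015},
  {"translation":[0,0,0],"dr":[0,0,0],"hand":0.015},
])

```text
t: 18.25
tool_pos: [0.6492, -0.0014, 0.065]
tool_rot: [[0.992, -0.125, 0.0], [-0.125, -0.992, -0.0], [0.0, -0.0, -1.0]]
wrist_force: [-1.1, 0.6, -0.3]
grip_width: 0.306
grasp_force: 25.0
```

Good, there's no resistance. Release and press home.

>>> apply_moves([
  {"translation":[0,0,0],"dr":[0,0,0],"hand":0.045},
  {"translation":[0,0,0],"dr":[0,0,0],"hand":0.045},
  {"translation":[0,0,0],"dr":[0,0,0],"hand":0.045},
  {"translation":[0,0,-0.025],"dr":[0,0,0],"hand":0.045},
  {"translation":[0,0,0],"dr":[0,0,0],"hand":0.0},
  {"translation":[0,0,0],"dr":[0,0,0],"hand":0.0},
  {"translation":[0,0,0],"dr":[0,0,0],"hand":0.0},
  {"translation":[0,0,0],"dr":[0,0,0],"hand":0.0},
  {"translation":[0,0,0],"dr":[0,0,0],"hand":0.0},
  {"translation":[0,0,0],"dr":[0,0,0],"hand":0.0},
  {"translation":[0,0,0.01],"dr":[0,0,0],"hand":0.0},
])

```text
t: 19.35
tool_pos: [0.6499, -0.0012, 0.0804]
tool_rot: [[0.992, -0.125, 0.002], [-0.125, -0.992, 0.0], [0.002, -0.0, -1.0]]
wrist_force: [-0.2, -0.4, -0.2]
grip_width: 0.008
grasp_force: 0.0
```

>>> apply_moves([
  {"translation":[0,0,0.005],"dr":[0,0,0],"hand":0.0},
  {"translation":[0,0,0.003],"dr":[0,0,0],"hand":0.0},
  {"translation":[0,0,0.003],"dr":[0,0,0],"hand":0.0},
  {"translation":[0,0,0.003],"dr":[0,0,0],"hand":0.0},
  {"translation":[0,0,0.002],"dr":[0,0,0],"hand":0.0},
  {"translation":[0,0,0.002],"dr":[0,0,0],"hand":0.0},
  {"translation":[0,0,0.001],"dr":[0,0,0],"hand":0.0},
  {"translation":[0,0,0.001],"dr":[0,0,0],"hand":0.0},
  {"translation":[0,0,0.001],"dr":[0,0,0],"hand":0.0},
  {"translation":[0,0,0],"dr":[0,0,0],"hand":0.0},
  {"translation":[0,0,0],"dr":[0,0,0],"hand":0.0},
])

```text
t: 20.45
tool_pos: [0.6495, -0.0013, 0.0613]
tool_rot: [[0.992, -0.125, 0.002], [-0.125, -0.992, -0.0], [0.002, 0.0, -1.0]]
wrist_force: [-8.3, 1.0, 24.7]
grip_width: 0.004
grasp_force: 12.4
```

>>> apply_moves([
  {"translation":[0,0,-0.02],"dr":[0,0,0],"hand":0.06},
  {"translation":[0,0,-0.025],"dr":[0,0,0],"hand":0.06},
  {"translation":[-0.0386,0.0119,-0.02],"dr":[0,0,0],"hand":0.06},
  {"translation":[-0.0386,0.0119,-0.02],"dr":[0,0,0],"hand":0.06},
  {"translation":[-0.0386,0.0119,-0.02],"dr":[0,0,0],"hand":0.06},
  {"translation":[-0.0386,0.0119,-0.02],"dr":[0,0,0],"hand":0.06},
  {"translation":[-0.0386,0.0119,-0.02],"dr":[0,0,0],"hand":0.06},
  {"translation":[-0.0386,0.0119,-0.02],"dr":[0,0,0],"hand":0.06},
  {"translation":[-0.0386,0.0119,-0.02],"dr":[0,0,0],"hand":0.06},
  {"translation":[0,0,0],"dr":[0,0,0],"hand":0.06},
  {"translation":[0,0,0],"dr":[0,0,0],"hand":0.06},
])

```text
t: 21.55
tool_pos: [0.3705, -0.0506, 0.2443]
tool_rot: [[0.992, -0.126, 0.002], [-0.126, -0.992, -0.001], [0.002, 0.0, -1.0]]
wrist_force: [1.3, -0.0, -0.3]
grip_width: 0.653
grasp_force: 0.0
```

Run:
```python
from h import *
np.set_printoptions(precision=4,suppress=True)
for m in modules("w7.png"): print(np.array(m)); go(*m[:3])
```

```text
[ 0.4304 -0.1021 -0.1969 40.9757 21.2072]
TCP [ 0.371  -0.0503  0.2438] psi -0.1252 drz 0.0718 tx 0.0684 ty 0.0391
```

>>> apply_moves([
  {"translation":[0,0,0.03],"dr":[0,0,0.072],"hand":0.06},
  {"translation":[0.0342,0.0196,0.03],"dr":[0,0,0],"hand":0.06},
  {"translation":[0.0342,0.0195,0.03],"dr":[0,0,0],"hand":0.06},
  {"translation":[0,0,0.045],"dr":[0,0,0],"hand":0.06},
  {"translation":[0,0,0.045],"dr":[0,0,0],"hand":0.06},
  {"translation":[0,0,0.025],"dr":[0,0,0],"hand":0.06},
  {"translation":[0,0,0.012],"dr":[0,0,0],"hand":0.06},
  {"translation":[0,0,0.005],"dr":[0,0,0],"hand":0.06},
  {"translation":[0,0,0],"dr":[0,0,0],"hand":0.06},
  {"translation":[0,0,0],"dr":[0,0,0],"hand":0.06},
])

```text
t: 22.6
tool_pos: [0.4306, -0.1019, 0.0219]
tool_rot: [[0.981, -0.195, 0.0], [-0.195, -0.981, 0.0], [0.0, -0.0, -1.0]]
wrist_force: [-0.0, -0.6, -0.1]
grip_width: 0.654
grasp_force: 0.0
```

>>> apply_moves([
  {"translation":[0,0,0],"dr":[0,0,0],"hand":0.015},
  {"translation":[0,0,0],"dr":[0,0,0],"hand":0.015},
  {"translation":[0,0,0],"dr":[0,0,0],"hand":0.015},
  {"translation":[0,0,0],"dr":[0,0,0],"hand":0.015},
  {"translation":[0,0,0],"dr":[0,0,0],"hand":0.015},
  {"translation":[0,0,0],"dr":[0,0,0],"hand":0.015},
  {"translation":[0,0,0],"dr":[0,0,0],"hand":0.015},
  {"translation":[0,0,0],"dr":[0,0,0],"hand":0.015},
])

```text
t: 23.4
tool_pos: [0.4301, -0.1021, 0.0219]
tool_rot: [[0.981, -0.196, 0.0], [-0.196, -0.981, -0.0], [0.0, 0.0, -1.0]]
wrist_force: [-1.8, 1.1, 5.2]
grip_width: 0.303
grasp_force: 25.0
```

Run:
```python
from h import *
go(.6398,-.0662,-.125); go(.4304,-.1021,-.197)
```

```text
TCP [ 0.4301 -0.1021  0.0219] psi -0.197 drz -0.072 tx 0.2036 ty -0.0618
TCP [ 0.4301 -0.1021  0.0219] psi -0.197 drz 0.0 tx 0.0003 ty -0.0001
```

>>> apply_moves([
  {"translation":[0,0,-0.02],"dr":[0,0,0],"hand":0.015},
  {"translation":[0,0,-0.03],"dr":[0,0,0],"hand":0.015},
  {"translation":[0,0,-0.03],"dr":[0,0,-0.072],"hand":0.015},
  {"translation":[0.0407,-0.0124,0],"dr":[0,0,0],"hand":0.015},
  {"translation":[0.0407,-0.0124,0],"dr":[0,0,0],"hand":0.015},
  {"translation":[0.0407,-0.0124,0],"dr":[0,0,0],"hand":0.015},
  {"translation":[0.0407,-0.0123,0],"dr":[0,0,0],"hand":0.015},
  {"translation":[0.0407,-0.0123,0],"dr":[0,0,0],"hand":0.015},
  {"translation":[0,0,0],"dr":[0,0,0],"hand":0.015},
  {"translation":[0,0,0],"dr":[0,0,0],"hand":0.015},
  {"translation":[0,0,0],"dr":[0,0,0],"hand":0.015},
])

```text
t: 24.5
tool_pos: [0.6382, -0.0665, 0.1011]
tool_rot: [[0.992, -0.125, -0.002], [-0.125, -0.992, -0.0], [-0.002, 0.001, -1.0]]
wrist_force: [-1.1, 0.3, -0.3]
grip_width: 0.303
grasp_force: 25.0
```

>>> apply_moves([
  {"translation":[0,0,0.02],"dr":[0,0,0],"hand":0.015},
  {"translation":[0,0,0.006],"dr":[0,0,0],"hand":0.015},
  {"translation":[0,0,0.004],"dr":[0,0,0],"hand":0.015},
  {"translation":[0,0,0.004],"dr":[0,0,0],"hand":0.015},
  {"translation":[0,0,0.003],"dr":[0,0,0],"hand":0.015},
  {"translation":[0,0,0],"dr":[0,0,0],"hand":0.015},
  {"translation":[0,0,0],"dr":[0,0,0],"hand":0.015},
])

```text
t: 25.2
tool_pos: [0.6397, -0.0661, 0.065]
tool_rot: [[0.992, -0.125, 0.0], [-0.125, -0.992, -0.0], [0.0, 0.0, -1.0]]
wrist_force: [-0.0, 0.1, 0.0]
grip_width: 0.304
grasp_force: 25.0
```

>>> apply_moves([
  {"translation":[0,0,0],"dr":[0,0,0],"hand":0.045},
  {"translation":[0,0,0],"dr":[0,0,0],"hand":0.045},
  {"translation":[0,0,0],"dr":[0,0,0],"hand":0.045},
  {"translation":[0,0,-0.025],"dr":[0,0,0],"hand":0.045},
  {"translation":[0,0,0],"dr":[0,0,0],"hand":0.0},
  {"translation":[0,0,0],"dr":[0,0,0],"hand":0.0},
  {"translation":[0,0,0],"dr":[0,0,0],"hand":0.0},
  {"translation":[0,0,0],"dr":[0,0,0],"hand":0.0},
  {"translation":[0,0,0],"dr":[0,0,0],"hand":0.0},
  {"translation":[0,0,0],"dr":[0,0,0],"hand":0.0},
  {"translation":[0,0,0.01],"dr":[0,0,0],"hand":0.0},
])

```text
t: 26.3
tool_pos: [0.6405, -0.0661, 0.0804]
tool_rot: [[0.992, -0.125, 0.002], [-0.125, -0.992, -0.0], [0.002, -0.0, -1.0]]
wrist_force: [0.7, 0.5, -0.6]
grip_width: 0.005
grasp_force: 0.0
```

>>> apply_moves([
  {"translation":[0,0,0.005],"dr":[0,0,0],"hand":0.0},
  {"translation":[0,0,0.003],"dr":[0,0,0],"hand":0.0},
  {"translation":[0,0,0.003],"dr":[0,0,0],"hand":0.0},
  {"translation":[0,0,0.003],"dr":[0,0,0],"hand":0.0},
  {"translation":[0,0,0.002],"dr":[0,0,0],"hand":0.0},
  {"translation":[0,0,0.002],"dr":[0,0,0],"hand":0.0},
  {"translation":[0,0,0.001],"dr":[0,0,0],"hand":0.0},
  {"translation":[0,0,0.001],"dr":[0,0,0],"hand":0.0},
  {"translation":[0,0,0.001],"dr":[0,0,0],"hand":0.0},
  {"translation":[0,0,0],"dr":[0,0,0],"hand":0.0},
  {"translation":[0,0,0],"dr":[0,0,0],"hand":0.0},
])

```text
t: 27.4
tool_pos: [0.64, -0.0662, 0.0612]
tool_rot: [[0.992, -0.125, 0.002], [-0.125, -0.992, -0.001], [0.002, 0.0, -1.0]]
wrist_force: [-8.4, 0.6, 25.9]
grip_width: 0.002
grasp_force: 12.7
```

Run:
```python
from h import *
go(.45,.3,0)
```

```text
TCP [ 0.64   -0.0662  0.0612] psi -0.1251 drz -0.1251 tx -0.19 ty -0.3662
```

>>> apply_moves([
  {"translation":[0,0,-0.04],"dr":[0,0,0],"hand":0.04},
  {"translation":[0,0,-0.05],"dr":[0,0,-0.125],"hand":0.04},
  {"translation":[-0.0211,-0.0407,-0.017],"dr":[0,0,0],"hand":0.04},
  {"translation":[-0.0211,-0.0407,-0.017],"dr":[0,0,0],"hand":0.04},
  {"translation":[-0.0211,-0.0407,-0.017],"dr":[0,0,0],"hand":0.04},
  {"translation":[-0.0211,-0.0407,-0.017],"dr":[0,0,0],"hand":0.04},
  {"translation":[-0.0211,-0.0407,-0.017],"dr":[0,0,0],"hand":0.04},
  {"translation":[-0.0211,-0.0407,-0.017],"dr":[0,0,0],"hand":0.04},
  {"translation":[-0.0211,-0.0407,-0.017],"dr":[0,0,0],"hand":0.04},
  {"translation":[-0.0211,-0.0407,-0.017],"dr":[0,0,0],"hand":0.04},
  {"translation":[-0.0211,-0.0407,-0.017],"dr":[0,0,0],"hand":0.04},
  {"translation":[0,0,0],"dr":[0,0,0],"hand":0.04},
])

```text
t: 28.6
tool_pos: [0.4457, 0.3076, 0.3042]
tool_rot: [[1.0, 0.01, 0.001], [0.01, -1.0, 0.006], [0.001, -0.006, -1.0]]
wrist_force: [-0.0, 1.1, 0.0]
grip_width: 0.435
grasp_force: 0.0
```

>>> apply_moves([
  {"translation":[0,0,0],"dr":[0,0,0],"hand":0.04},
  {"translation":[0,0,0],"dr":[0,0,0],"hand":0.04},
])

```text
t: 28.8
tool_pos: [0.4501, 0.2989, 0.301]
tool_rot: [[1.0, -0.001, -0.001], [-0.001, -1.0, -0.001], [-0.001, 0.001, -1.0]]
wrist_force: [0.2, -1.2, -1.5]
grip_width: 0.436
grasp_force: 0.0
```

Run:
```python
from h import *
import pickle
pickle.dump(r.get_calibration("wrist"),open("w8.pkl","wb")); a=snap("wrist","w8.png"); print(r.get_obs()["tool_pos"])
c=a[0:330,:,::-1]; c=cv2.resize(c[:,60:560],None,fx=1.6,fy=1.6,interpolation=cv2.INTER_CUBIC)
cv2.imwrite("pics/w8c.png",np.clip(c.astype(float)*1.6,0,255).astype(np.uint8))
```

```text
[0.45027511 0.29858118 0.3009231 ]
```

View pics/w8c.png

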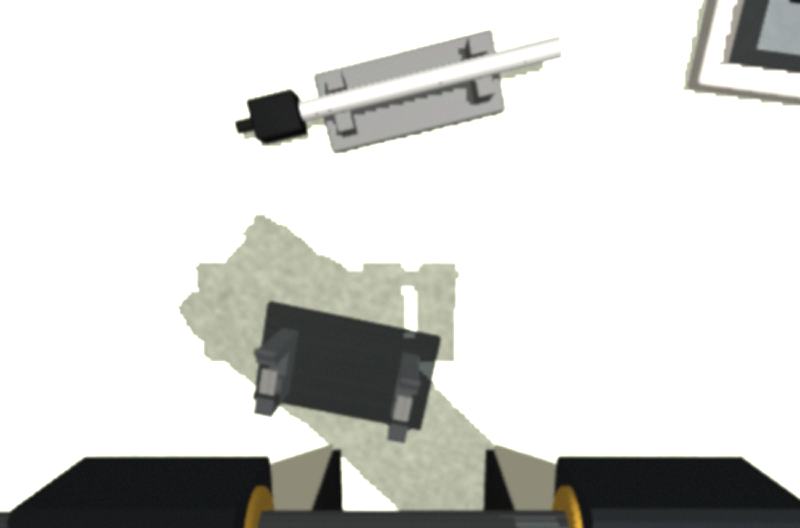

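The probe runs from its tail at (560,47) to the head junction at about (303,113). The rest is under it, and the clip foot corners are (270,302), (440,335) and (420,428). The bright jaws are at (268,380) and (402,405).

Run:
```python
from h import *
import pickle
np.set_printoptions(precision=4,suppress=True)
cal=pickle.load(open("w8.pkl","rb"))
f=lambda P:(np.array(P,float)+.5)/1.6-.5+[60,0]
F=px2plane("wrist",f([(270,302),(440,335),(420,428)]),.008,cal)[:,:2]; print("foot",F,np.linalg.norm(F[0]-F[1]),np.linalg.norm(F[2]-F[1]))
ex=F[0]-F[1]; yaw=np.arctan2(ex[1],ex[0]); c=(F[0]+F[2])/2
e2=F[1]-F[2]; print("clip",c,yaw,np.arctan2(e2[1],e2[0])+np.pi/2)
T=px2plane("wrist",f([(560,47),(303,112)]),.034,cal)[:,:2]; d=T[1]-T[0]; print("probe",T,np.linalg.norm(d),np.arctan2(d[1],d[0]), T[0]+d*90/165)
H=px2plane("wrist",f([(251,99),(297,91),(306,131),(262,143)]),.046,cal)[:,:2]; print("head top",H,H.mean(0))
Rm=np.array([[np.cos(yaw),-np.sin(yaw)],[np.sin(yaw),np.cos(yaw)]])
for nm,p in {'tine-9':(-9,93),'tine-15':(-15,93),'jaw tip':(-1,65),'jaw hinge':(18,65),'post':(30,68),'tine+9':(9,48)}.items():
    for x in(-45,45):
        w=np.r_[c+Rm@np.array([x,p[0]])/1000,p[1]/1000]; u=proj("wrist",w,cal)[0]; print(nm,x,(u-[60,0])*1.6)
# rod line from bright mask in raw picture
a=cv2.imread("pics/w8.png"); 
print("seat",c)
```

```text
foot [[0.4622 0.4028]
 [0.4378 0.2792]
 [0.3653 0.2938]] 0.12603073450730345 0.07395917914495183
clip [0.4137 0.3483] 1.3758591425782642 1.3721958643783863
probe [[0.6213 0.2089]
 [0.585  0.3683]] 0.16341389156817224 1.7950314265291278 [0.6015 0.2958]
head top [[0.5903 0.3975]
 [0.5948 0.3693]
 [0.5724 0.365 ]
 [0.5655 0.3925]] [0.5808 0.3811]
tine-9 -45 [407.6285 399.0169]
tine-9 45 [261.5066 371.6319]
tine-15 -45 [409.5019 389.7779]
tine-15 45 [262.7839 362.1467]
jaw tip -45 [405.5681 398.2047]
jaw tip 45 [270.1298 372.8159]
jaw hinge -45 [400.1787 424.9159]
jaw hinge 45 [266.3306 400.1782]
post -45 [396.7381 443.0494]
post 45 [262.9123 418.5549]
tine+9 -45 [403.05   404.7563]
tine+9 45 [273.767  380.6073]
seat [0.4137 0.3483]
```

Run:
```python
from h import *
import pickle
np.set_printoptions(precision=4,suppress=True)
cal=pickle.load(open("w8.pkl","rb"))
g=cv2.imread("pics/w8.png",0).astype(np.float32); g=cv2.GaussianBlur(g,(0,0),.7)
def edge(p,q,z,n=30,h=5,pol=1):
    p,q=np.array(p,float),np.array(q,float); d=(q-p)/np.linalg.norm(q-p); nn=np.array([-d[1],d[0]]); pts=[]
    s=np.arange(-h,h+.01,.2)
    for t in np.linspace(.08,.92,n):
        P=p+(q-p)*t+s[:,None]*nn
        v=cv2.remap(g,P[:,0].astype(np.float32)[None],P[:,1].astype(np.float32)[None],cv2.INTER_LINEAR)[0]
        pts.append(P[np.argmax(pol*np.gradient(v))])
    W=px2plane("wrist",np.array(pts),z,cal)[:,:2].astype(np.float32)
    vx,vy,x,y=cv2.fitLine(W,cv2.DIST_HUBER,0,.001,.001).ravel(); 
    res=np.abs((W-[x,y])@np.array([-vy,vx])); return np.array([x,y]),np.array([vx,vy]),np.median(res)
c=lambda x,y:(x/1.6+60-.2,y/1.6-.2)
def X(a,b): t=np.linalg.solve(np.c_[a[1],-b[1]],b[0]-a[0]); return a[0]+t[0]*a[1]
E={'top':edge(c(300,308),c(440,335),.008,pol=-1),'right':edge(c(440,335),c(420,428),.008,pol=-1),'bot':edge(c(390,421),c(300,403),.008,pol=-1)}
E['top'] = edge(c(440,335),c(275,303),.008,pol=1)
for k,v in E.items(): print(k,v,np.arctan2(v[1][1],v[1][0]))
tr,br=X(E['top'],E['right']),X(E['right'],E['bot']); print("corners",tr,br,np.linalg.norm(tr-br))
y=np.mean([np.arctan2(*(v[1]*np.sign(v[1][1]))[::-1]) for v in(E['top'],E['bot'])]); u=np.array([np.cos(y),np.sin(y)])
print("clip",y,(tr+br)/2+u*.065)
a=edge(c(545,41),c(320,97),.034,pol=1); b=edge(c(545,59),c(320,117),.034,pol=1); b2=edge(c(545,59),c(320,117),.034,pol=-1); a2=edge(c(545,41),c(320,97),.034,pol=-1)
for v in(a,a2,b,b2): print("rod",v,np.arctan2(v[1][1],v[1][0]))
o=r.get_obs(); print(o["joints"])
```

```text
top (array([0.4499, 0.3396], dtype=float32), array([0.2038, 0.979 ], dtype=float32), np.float32(0.00023140782)) 1.3655503
right (array([0.402 , 0.2857], dtype=float32), array([ 0.9785, -0.2065], dtype=float32), np.float32(0.00023019937)) -0.2079655
bot (array([0.376 , 0.3526], dtype=float32), array([0.2056, 0.9786], dtype=float32), np.float32(0.00021171142)) 1.363697
corners [0.4372 0.2783] [0.3637 0.2938] 0.07512569
clip 1.3646237 [0.4137 0.3497]
rod (array([0.6076, 0.2841], dtype=float32), array([ 0.285 , -0.9585], dtype=float32), np.float32(0.001397663)) -1.2818346
rod (array([0.6082, 0.2916], dtype=float32), array([ 0.2122, -0.9772], dtype=float32), np.float32(0.00024437782)) -1.3570089
rod (array([0.6006, 0.2807], dtype=float32), array([ 0.2357, -0.9718], dtype=float32), np.float32(0.00046513474)) -1.3328671
rod (array([0.5976, 0.2742], dtype=float32), array([ 0.2177, -0.976 ], dtype=float32), np.float32(0.00028353953)) -1.3513788
[-0.3523  0.2851 -0.4283  1.651   0.1246  1.2341 -2.3798]
```

>>> apply_moves([
  {"translation":[0,0,0],"dr":[0,0,-0.149],"hand":0.04},
  {"translation":[0,0,0],"dr":[0,0,-0.149],"hand":0.04},
  {"translation":[0,0,0],"dr":[0,0,-0.149],"hand":0.04},
  {"translation":[0,0,0],"dr":[0,0,-0.149],"hand":0.04},
  {"translation":[0,0,0],"dr":[0,0,-0.149],"hand":0.04},
  {"translation":[0,0,0],"dr":[0,0,-0.149],"hand":0.04},
  {"translation":[0,0,0],"dr":[0,0,-0.149],"hand":0.04},
  {"translation":[0,0,0],"dr":[0,0,-0.149],"hand":0.04},
  {"translation":[0,0,0],"dr":[0,0,-0.149],"hand":0.04},
  {"translation":[0,0,0],"dr":[0,0,-0.149],"hand":0.04},
  {"translation":[0,0,0],"dr":[0,0,-0.149],"hand":0.04},
  {"translation":[0,0,0],"dr":[0,0,-0.149],"hand":0.04},
])

```text
t: 30.05
tool_pos: [0.4504, 0.2985, 0.301]
tool_rot: [[-0.219, 0.976, -0.001], [0.976, 0.219, -0.001], [-0.001, -0.001, -1.0]]
wrist_force: [0.1, 0.8, 0.2]
grip_width: 0.438
grasp_force: 0.0
```

>>> apply_moves([
  {"translation":[-0.0088,0.0366,0.03],"dr":[0,0,0],"hand":0.04},
  {"translation":[-0.0088,0.0366,0.03],"dr":[0,0,0],"hand":0.04},
  {"translation":[-0.0088,0.0366,0.03],"dr":[0,0,0],"hand":0.04},
  {"translation":[-0.0088,0.0366,0.03],"dr":[0,0,0],"hand":0.04},
  {"translation":[0,0,0],"dr":[0,0,0],"hand":0.04},
  {"translation":[0,0,0],"dr":[0,0,0],"hand":0.04},
  {"translation":[0,0,0],"dr":[0,0,0],"hand":0.04},
])

```text
t: 30.75
tool_pos: [0.5998, 0.2973, 0.1822]
tool_rot: [[-0.215, 0.977, -0.0], [0.977, 0.215, 0.001], [0.001, 0.0, -1.0]]
wrist_force: [-0.0, 0.4, 0.8]
grip_width: 0.438
grasp_force: 0.0
```

Run:
```python
from h import *
go(.6008,.2958,1.787); print(r.get_obs()["joints"])
```

```text
TCP [0.5998 0.2973 0.1822] psi 1.7878 drz 0.0008 tx -0.0017 ty 0.0006
[-0.13863328  0.64013132 -0.66019931  1.47663053  0.40956573  1.16517795
 -0.64808047]
```

>>> apply_moves([
  {"translation":[-0.0015,0.0006,0.04],"dr":[0,0,0],"hand":0.04},
  {"translation":[0,0,0.04],"dr":[0,0,0],"hand":0.04},
  {"translation":[0,0,0.035],"dr":[0,0,0],"hand":0.04},
  {"translation":[0,0,0.02],"dr":[0,0,0],"hand":0.04},
  {"translation":[0,0,0.01],"dr":[0,0,0],"hand":0.04},
  {"translation":[0,0,0.003],"dr":[0,0,0],"hand":0.04},
  {"translation":[0,0,0],"dr":[0,0,0],"hand":0.04},
  {"translation":[0,0,0],"dr":[0,0,0],"hand":0.04},
])

```text
t: 31.55
tool_pos: [0.6019, 0.2967, 0.0355]
tool_rot: [[-0.216, 0.976, 0.002], [0.976, 0.216, 0.001], [0.001, 0.002, -1.0]]
wrist_force: [1.1, -0.3, 0.3]
grip_width: 0.437
grasp_force: 0.0
```

>>> apply_moves([
  {"translation":[0,0,0],"dr":[0,0,0],"hand":0.0},
  {"translation":[0,0,0],"dr":[0,0,0],"hand":0.0},
  {"translation":[0,0,0],"dr":[0,0,0],"hand":0.0},
  {"translation":[0,0,0],"dr":[0,0,0],"hand":0.0},
  {"translation":[0,0,0],"dr":[0,0,0],"hand":0.0},
  {"translation":[0,0,0],"dr":[0,0,0],"hand":0.0},
  {"translation":[0,0,0],"dr":[0,0,0],"hand":0.0},
], grip_force=40)

```text
t: 32.25
tool_pos: [0.6013, 0.2961, 0.0339]
tool_rot: [[-0.215, 0.977, 0.0], [0.977, 0.215, 0.0], [0.0, 0.0, -1.0]]
wrist_force: [0.7, -0.7, 2.3]
grip_width: 0.118
grasp_force: 40.0
```

Run:
```python
from h import *
go(.4137,.3497,1.3646)
```

```text
TCP [0.6013 0.2961 0.0339] psi 1.788 drz 0.4234 tx 0.0141 ty -0.1946
```

>>> apply_moves([
  {"translation":[0,0,-0.02],"dr":[0,0,0],"hand":0.0},
  {"translation":[0,0,-0.04],"dr":[0,0,0],"hand":0.0},
  {"translation":[0,0,-0.04],"dr":[0,0,0],"hand":0.0},
  {"translation":[0,0,0],"dr":[0,0,0.1411],"hand":0.0},
  {"translation":[0,0,0],"dr":[0,0,0.1411],"hand":0.0},
  {"translation":[0,0,0],"dr":[0,0,0.1412],"hand":0.0},
  {"translation":[0.0028,-0.0389,0],"dr":[0,0,0],"hand":0.0},
  {"translation":[0.0028,-0.0389,0],"dr":[0,0,0],"hand":0.0},
  {"translation":[0.0028,-0.0389,0],"dr":[0,0,0],"hand":0.0},
  {"translation":[0.0028,-0.0389,0],"dr":[0,0,0],"hand":0.0},
  {"translation":[0.0029,-0.039,0],"dr":[0,0,0],"hand":0.0},
  {"translation":[0,0,0],"dr":[0,0,0],"hand":0.0},
])

```text
t: 33.45
tool_pos: [0.4075, 0.3519, 0.1339]
tool_rot: [[0.197, 0.98, -0.003], [0.98, -0.197, 0.0], [-0.0, -0.003, -1.0]]
wrist_force: [0.8, 0.1, -0.9]
grip_width: 0.117
grasp_force: 40.0
```

>>> apply_moves([
  {"translation":[0,0,0],"dr":[0,0,0],"hand":0.0},
  {"translation":[0,0,0],"dr":[0,0,0],"hand":0.0},
  {"translation":[0,0,0],"dr":[0,0,0],"hand":0.0},
])

```text
t: 33.75
tool_pos: [0.4147, 0.349, 0.1335]
tool_rot: [[0.207, 0.978, 0.0], [0.978, -0.207, -0.0], [-0.0, 0.0, -1.0]]
wrist_force: [-1.0, 0.2, -1.6]
grip_width: 0.117
grasp_force: 40.0
```

Run:
```python
from h import *
go(.4137,.3497,1.3646); o=r.get_obs(); print(o["grip_width"]*91.8,o["wrist_force"],o["tool_rot"][2])
a=snap("side","s1.png"); u=proj("side",[.4137,.3497,.1])[0]; print(u)
x,y=int(u[0]),int(u[1]); c=a[max(0,y-110):min(480,y+110),max(0,x-120):x+120,::-1]; c=cv2.resize(c,None,fx=2.5,fy=2.5,interpolation=cv2.INTER_CUBIC)
cv2.imwrite("pics/s1c.png",np.clip(c.astype(float)*1.4,0,255).astype(np.uint8)[:600])
```

```text
TCP [0.4147 0.349  0.1335] psi 1.3626 drz -0.002 tx 0.0005 ty -0.0011
10.767698448956386 [-1.01139044  0.24798097 -1.60981284] [-3.10061311e-04  1.27673824e-04 -9.99999944e-01]
[267.1022412  406.85033579]
```

View pics/s1c.png

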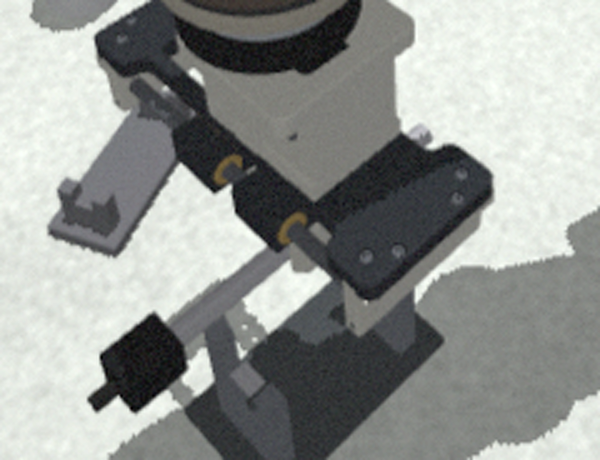

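>>> apply_moves([
  {"translation":[0.0005,-0.001,0.03],"dr":[0,0,0],"hand":0.0},
  {"translation":[0,0,0.01],"dr":[0,0,0],"hand":0.0},
  {"translation":[0,0,0.01],"dr":[0,0,0],"hand":0.0},
  {"translation":[0,0,0.005],"dr":[0,0,0],"hand":0.0},
  {"translation":[0,0,0.005],"dr":[0,0,0],"hand":0.0},
  {"translation":[0,0,0],"dr":[0,0,0],"hand":0.0},
])

```text
t: 34.4
tool_pos: [0.4127, 0.3503, 0.0735]
tool_rot: [[0.205, 0.979, -0.0], [0.979, -0.205, -0.0], [-0.0, -0.0, -1.0]]
wrist_force: [-0.5, 0.2, -0.9]
grip_width: 0.115
grasp_force: 40.0
```

Run:
```python
from h import *
go(.4137,.3497,1.3646); o=r.get_obs(); print(o["grip_width"]*91.8,o["wrist_force"],o["wrist_torque"])
```

```text
TCP [0.4127 0.3503 0.0735] psi 1.3645 drz -0.0001 tx -0.0004 ty 0.0011
10.572127485462337 [-0.52997933  0.16290217 -0.93558059] [-0.11459158 -0.11366443  0.04979998]
```

>>> apply_moves([
  {"translation":[0,0.0005,0.004],"dr":[0,0,0],"hand":0.0},
  {"translation":[0,0,0.004],"dr":[0,0,0],"hand":0.0},
  {"translation":[0,0,0.004],"dr":[0,0,0],"hand":0.0},
  {"translation":[0,0,0.004],"dr":[0,0,0],"hand":0.0},
  {"translation":[0,0,0.004],"dr":[0,0,0],"hand":0.0},
  {"translation":[0,0,0.004],"dr":[0,0,0],"hand":0.0},
  {"translation":[0,0,0.003],"dr":[0,0,0],"hand":0.0},
  {"translation":[0,0,0.002],"dr":[0,0,0],"hand":0.0},
  {"translation":[0,0,0],"dr":[0,0,0],"hand":0.0},
  {"translation":[0,0,0],"dr":[0,0,0],"hand":0.0},
])

```text
t: 35.4
tool_pos: [0.4129, 0.3499, 0.0444]
tool_rot: [[0.205, 0.979, -0.001], [0.979, -0.205, -0.001], [-0.001, -0.0, -1.0]]
wrist_force: [0.9, -0.7, -1.6]
grip_width: 0.118
grasp_force: 40.0
```

Run:
```python
from h import *
go(.4137,.3497,1.3646); o=r.get_obs(); print(o["grip_width"]*91.8,o["wrist_force"],o["wrist_torque"])
```

```text
TCP [0.4129 0.3499 0.0444] psi 1.3646 drz 0.0 tx -0.0001 ty 0.0008
10.859793864563745 [ 0.91648845 -0.66405955 -1.6122236 ] [-0.22407579 -0.48015794 -0.05991388]
```

>>> apply_moves([
  {"translation":[0,0,0.001],"dr":[0,0,0],"hand":0.0},
  {"translation":[0,0,0.001],"dr":[0,0,0],"hand":0.0},
  {"translation":[0,0,0.001],"dr":[0,0,0],"hand":0.0},
  {"translation":[0,0,0],"dr":[0,0,0],"hand":0.0},
  {"translation":[0,0,0],"dr":[0,0,0],"hand":0.0},
])

```text
t: 35.9
tool_pos: [0.413, 0.3502, 0.0434]
tool_rot: [[0.205, 0.979, 0.001], [0.979, -0.205, -0.001], [-0.0, 0.001, -1.0]]
wrist_force: [-3.6, -6.9, 22.9]
grip_width: 0.113
grasp_force: 40.0
```

>>> apply_moves([
  {"translation":[0,0,-0.001],"dr":[0,0,0],"hand":0.035},
  {"translation":[0,0,0],"dr":[0,0,0],"hand":0.035},
  {"translation":[0,0,0],"dr":[0,0,0],"hand":0.035},
  {"translation":[0,0,0],"dr":[0,0,0],"hand":0.035},
  {"translation":[0,0,0],"dr":[0,0,0],"hand":0.035},
  {"translation":[0,0,-0.02],"dr":[0,0,0],"hand":0.035},
  {"translation":[0,0,-0.04],"dr":[0,0,0],"hand":0.035},
  {"translation":[0,0,-0.05],"dr":[0,0,0],"hand":0.035},
  {"translation":[0,0,-0.05],"dr":[0,0,0],"hand":0.0},
  {"translation":[0,0,0],"dr":[0,0,0.149],"hand":0.0},
])

```text
t: 36.9
tool_pos: [0.415, 0.3534, 0.2092]
tool_rot: [[0.347, 0.938, 0.007], [0.938, -0.348, 0.007], [0.009, 0.004, -1.0]]
wrist_force: [0.2, 0.2, -0.6]
grip_width: 0.255
grasp_force: 0.0
```

>>> apply_moves([
  {"translation":[0,0,0],"dr":[0,0,0.149],"hand":0.0},
  {"translation":[0,0,0],"dr":[0,0,0.149],"hand":0.0},
  {"translation":[0,0,0],"dr":[0,0,0.149],"hand":0.0},
  {"translation":[0,0,0],"dr":[0,0,0.149],"hand":0.0},
  {"translation":[0,0,0],"dr":[0,0,0.149],"hand":0.0},
  {"translation":[0,0,0],"dr":[0,0,0.149],"hand":0.0},
  {"translation":[0,0,0],"dr":[0,0,0.149],"hand":0.0},
  {"translation":[0,0,0],"dr":[0,0,0.149],"hand":0.0},
  {"translation":[0,0,0],"dr":[0,0,0.149],"hand":0.0},
  {"translation":[0,0,0],"dr":[0,0,0],"hand":0.0},
])

```text
t: 37.9
tool_pos: [0.4129, 0.3503, 0.2026]
tool_rot: [[0.992, -0.127, -0.0], [-0.127, -0.992, -0.0], [-0.0, 0.0, -1.0]]
wrist_force: [0.0, 0.5, -0.1]
grip_width: 0.005
grasp_force: 0.0
```

Run:
```python
from h import *
go(.62,-.066,-.125)
```

```text
TCP [0.4129 0.3503 0.2026] psi -0.1275 drz -0.0025 tx 0.2574 ty 0.3872
```

>>> apply_moves([
  {"translation":[0.0257,0.0387,0],"dr":[0,0,0],"hand":0.0},
  {"translation":[0.0257,0.0387,0],"dr":[0,0,0],"hand":0.0},
  {"translation":[0.0257,0.0387,0],"dr":[0,0,0],"hand":0.0},
  {"translation":[0.0257,0.0387,0],"dr":[0,0,0],"hand":0.0},
  {"translation":[0.0257,0.0387,0],"dr":[0,0,0],"hand":0.0},
  {"translation":[0.0257,0.0387,0],"dr":[0,0,0],"hand":0.0},
  {"translation":[0.0257,0.0387,0],"dr":[0,0,0],"hand":0.0},
  {"translation":[0.0257,0.0387,0],"dr":[0,0,0],"hand":0.0},
  {"translation":[0.0257,0.0387,0],"dr":[0,0,0],"hand":0.0},
  {"translation":[0.0257,0.0387,0],"dr":[0,0,0],"hand":0.0},
  {"translation":[0,0,0],"dr":[0,0,0],"hand":0.0},
  {"translation":[0,0,0],"dr":[0,0,0],"hand":0.0},
])

```text
t: 39.1
tool_pos: [0.6197, -0.0673, 0.2021]
tool_rot: [[0.992, -0.124, -0.001], [-0.124, -0.992, 0.0], [-0.001, 0.0, -1.0]]
wrist_force: [0.5, 0.5, 0.9]
grip_width: 0.006
grasp_force: 0.0
```

Run:
```python
from h import *
np.set_printoptions(precision=4,suppress=True)
import pickle
cal=r.get_calibration("wrist"); pickle.dump(cal,open("w9.pkl","wb")); a=snap("wrist","w9.png"); s=snap("side","s2.png")
p=proj("wrist",[.7224,-.066,.063],cal)[0]; print("button px",p)
m=(a.max(2)<40).astype(np.uint8); n,l,st,ce=cv2.connectedComponentsWithStats(m)
for i in range(1,n):
    if st[i,4]>200 and np.hypot(*(ce[i]-p))<60: print(st[i],px2plane("wrist",ce[i],.063,cal))
u=proj("side",[.4137,.3497,.05])[0].astype(int)
c1=s[max(0,u[1]-75):u[1]+75,max(0,u[0]-70):u[0]+70,::-1]; c1=cv2.resize(c1,(400,int(400*c1.shape[0]/c1.shape[1])),interpolation=cv2.INTER_CUBIC)
c2=cv2.resize(a[:300,120:520,::-1],(400,300)); H=max(c1.shape[0],300)
o=np.zeros((H,800,3),np.uint8); o[:c1.shape[0],:400]=np.clip(c1*1.4,0,255); o[:300,400:]=np.clip(c2*1.4,0,255); cv2.imwrite("pics/m1.png",o)
go(.7224,-.066,-.125)
```

```text
button px [299.2356  90.4534]
[283  69  32  35 864] [[ 0.7254 -0.0661  0.063 ]]
TCP [ 0.6193 -0.0645  0.2025] psi -0.1217 drz 0.0033 tx 0.1025 ty -0.0113
```

View pics/m1.png

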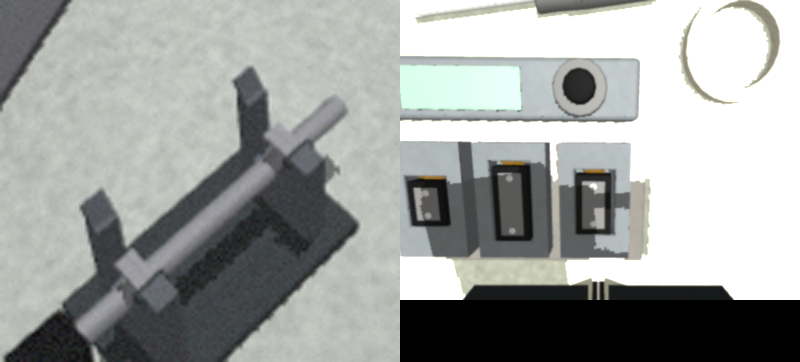

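The picture shows the rod in both forks with the jaws closed, and all three modules flush. The button is at about (580,86). I'll press it now.

>>> apply_moves([
  {"translation":[0.0348,-0.0039,0.02],"dr":[0,0,0],"hand":0.0},
  {"translation":[0.0348,-0.0039,0.02],"dr":[0,0,0],"hand":0.0},
  {"translation":[0.0348,-0.0038,0.02],"dr":[0,0,0],"hand":0.0},
  {"translation":[0,0,0.035],"dr":[0,0,0],"hand":0.0},
  {"translation":[0,0,0.025],"dr":[0,0,0],"hand":0.0},
  {"translation":[0,0,0.005],"dr":[0,0,0],"hand":0.0},
  {"translation":[0,0,0.004],"dr":[0,0,0],"hand":0.0},
  {"translation":[0,0,0.004],"dr":[0,0,0],"hand":0.0},
  {"translation":[0,0,0.003],"dr":[0,0,0],"hand":0.0},
  {"translation":[0,0,0.002],"dr":[0,0,0],"hand":0.0},
  {"translation":[0,0,0.001],"dr":[0,0,0],"hand":0.0},
  {"translation":[0,0,0],"dr":[0,0,0],"hand":0.0},
])

```text
t: 40.4
tool_pos: [0.7257, -0.0663, 0.069]
tool_rot: [[0.992, -0.124, 0.004], [-0.124, -0.992, 0.001], [0.004, -0.001, -1.0]]
wrist_force: [-12.4, 3.8, 27.6]
grip_width: 0.003
grasp_force: 14.2
```

>>> apply_moves([
  {"translation":[0,0,0],"dr":[0,0,0],"hand":0.0},
  {"translation":[0,0,0],"dr":[0,0,0],"hand":0.0},
])

```text
t: 40.6
tool_pos: [0.7258, -0.0664, 0.069]
tool_rot: [[0.992, -0.124, 0.004], [-0.124, -0.992, 0.001], [0.004, -0.001, -1.0]]
wrist_force: [-12.5, 3.8, 28.9]
grip_width: 0.004
grasp_force: 14.2
```

The contact stopped on the ring at tip height ~0.061. I'll lift, tilt so that one finger edge bears on the cap, and press again.

>>> apply_moves([
  {"translation":[0,0,-0.03],"dr":[0,0,0],"hand":0.0},
  {"translation":[0,-0.011,0],"dr":[0,0,0],"hand":0.0},
  {"translation":[0,0,0],"dr":[0.15,0,0],"hand":0.0},
  {"translation":[0,0,0],"dr":[0.15,0,0],"hand":0.0},
  {"translation":[0,0,0],"dr":[0.1,0,0],"hand":0.0},
  {"translation":[0,0.004,0.0092],"dr":[0,0,0],"hand":0.0},
  {"translation":[0,0.001,0.0023],"dr":[0,0,0],"hand":0.0},
  {"translation":[0,0,0],"dr":[0,0,0],"hand":0.0},
  {"translation":[0,0,0],"dr":[0,0,0],"hand":0.0},
])

```text
t: 41.5
tool_pos: [0.7265, -0.0535, 0.0819]
tool_rot: [[0.993, -0.111, 0.048], [-0.121, -0.914, 0.386], [0.001, -0.389, -0.921]]
wrist_force: [0.6, -0.3, 0.3]
grip_width: 0.006
grasp_force: 0.0
```

>>> apply_moves([
  {"translation":[0,0.0008,0.0018],"dr":[0,0,0],"hand":0.0},
  {"translation":[0,0.0008,0.0018],"dr":[0,0,0],"hand":0.0},
  {"translation":[0,0,0],"dr":[0,0,0],"hand":0.0},
  {"translation":[0,0,0],"dr":[0,0,0],"hand":0.0},
])

```text
t: 41.9
tool_pos: [0.7261, -0.0566, 0.0772]
tool_rot: [[0.992, -0.115, 0.049], [-0.125, -0.914, 0.386], [0.0, -0.389, -0.921]]
wrist_force: [0.1, -0.3, 0.7]
grip_width: 0.008
grasp_force: 0.0
```

>>> apply_moves([
  {"translation":[0,0.0008,0.0018],"dr":[0,0,0],"hand":0.0},
  {"translation":[0,0.0008,0.0018],"dr":[0,0,0],"hand":0.0},
  {"translation":[0,0,0],"dr":[0,0,0],"hand":0.0},
  {"translation":[0,0,0],"dr":[0,0,0],"hand":0.0},
])

```text
t: 42.3
tool_pos: [0.7264, -0.0567, 0.0736]
tool_rot: [[0.992, -0.115, 0.049], [-0.125, -0.914, 0.386], [0.001, -0.39, -0.921]]
wrist_force: [0.4, -0.4, 2.6]
grip_width: -0.002
grasp_force: 1.4
```

>>> apply_moves([
  {"translation":[0,-0.0012,-0.0028],"dr":[0,0,0],"hand":0.0},
  {"translation":[0,0.0028,-0.0012],"dr":[0,0,0],"hand":0.0},
  {"translation":[0,0.0012,0.0028],"dr":[0,0,0],"hand":0.0},
  {"translation":[0,0.0008,0.0018],"dr":[0,0,0],"hand":0.0},
  {"translation":[0,0.0008,0.0018],"dr":[0,0,0],"hand":0.0},
  {"translation":[0,0.0006,0.0014],"dr":[0,0,0],"hand":0.0},
  {"translation":[0,0,0],"dr":[0,0,0],"hand":0.0},
  {"translation":[0,0,0],"dr":[0,0,0],"hand":0.0},
  {"translation":[0,0,0],"dr":[0,0,0],"hand":0.0},
])

```text
t: 43.2
tool_pos: [0.726, -0.0603, 0.0695]
tool_rot: [[0.992, -0.115, 0.05], [-0.125, -0.914, 0.386], [0.001, -0.389, -0.921]]
wrist_force: [-5.3, -3.5, 14.9]
grip_width: 0.002
grasp_force: 7.6
```

>>> apply_moves([
  {"translation":[0,0.0008,0.0018],"dr":[0,0,0],"hand":0.0},
  {"translation":[0,0,0],"dr":[0,0,0],"hand":0.0},
  {"translation":[0,0,0],"dr":[0,0,0],"hand":0.0},
])

```text
t: 43.5
tool_pos: [0.7262, -0.0603, 0.0692]
tool_rot: [[0.992, -0.114, 0.05], [-0.125, -0.914, 0.387], [0.002, -0.39, -0.921]]
wrist_force: [-9.8, -4.2, 26.6]
grip_width: 0.008
grasp_force: 13.1
```

Run:
```python
from h import *
import pickle
pickle.dump(r.get_calibration("wrist"),open("w10.pkl","wb")); a=snap("wrist","w10.png"); s=snap("side","s3.png"); print(r.get_obs()["tool_pos"])
u=proj("side",[.7254,-.066,.063])[0].astype(int); c=s[u[1]-30:u[1]+40,u[0]-45:u[0]+45,::-1]
c=cv2.resize(c,(400,311),interpolation=cv2.INTER_CUBIC); c2=cv2.resize(a[:310,120:520,::-1],(400,310)); o=np.zeros((311,800,3),np.uint8); o[:,:400]=c; o[:310,400:]=c2
cv2.imwrite("pics/m2.png",np.clip(o*1.4,0,255).astype(np.uint8))
```

```text
[ 0.72614976 -0.06031651  0.0691656 ]
```

View pics/m2.png

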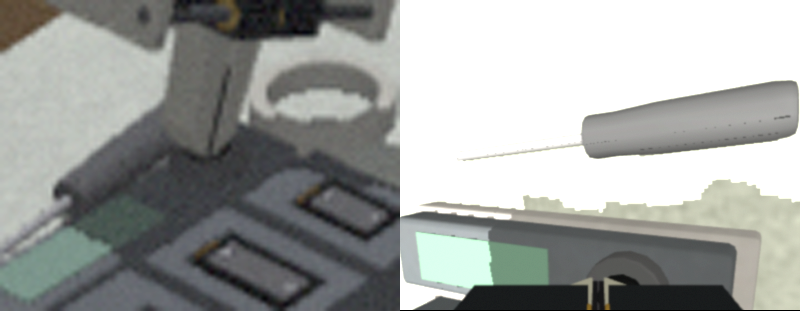

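>>> apply_moves([
  {"translation":[0,-0.008,-0.0184],"dr":[0,0,0],"hand":0.0},
  {"translation":[0,-0.0117,-0.0276],"dr":[0,0,0],"hand":0.0},
  {"translation":[0,0,0],"dr":[-0.15,0,0],"hand":0.06},
  {"translation":[0,0,0],"dr":[-0.15,0,0],"hand":0.06},
  {"translation":[0,0,0],"dr":[-0.1,0,0],"hand":0.06},
])

```text
t: 44.1
tool_pos: [0.7264, -0.0576, 0.1172]
tool_rot: [[0.992, -0.123, 0.002], [-0.123, -0.992, -0.004], [0.002, 0.004, -1.0]]
wrist_force: [0.2, 0.7, -0.2]
grip_width: 0.213
grasp_force: 0.0
```

>>> apply_moves([
  {"translation":[-0.0275,0.027,-0.02],"dr":[0,0,0],"hand":0.06},
  {"translation":[-0.0275,0.027,-0.02],"dr":[0,0,0],"hand":0.06},
  {"translation":[-0.0275,0.027,-0.02],"dr":[0,0,0],"hand":0.06},
  {"translation":[-0.0275,0.027,-0.02],"dr":[0,0,0],"hand":0.06},
  {"translation":[-0.0275,0.027,-0.02],"dr":[0,0,0],"hand":0.06},
  {"translation":[-0.0275,0.027,-0.02],"dr":[0,0,0],"hand":0.06},
  {"translation":[-0.0275,0.027,-0.02],"dr":[0,0,0],"hand":0.06},
  {"translation":[-0.0275,0.027,-0.02],"dr":[0,0,0],"hand":0.06},
  {"translation":[-0.0275,0.027,-0.02],"dr":[0,0,0],"hand":0.06},
  {"translation":[0,0,0],"dr":[0,0,0],"hand":0.06},
  {"translation":[0,0,0],"dr":[0,0,0],"hand":0.06},
  {"translation":[0,0,0],"dr":[0,0,0],"hand":0.06},
])

```text
t: 45.3
tool_pos: [0.4502, -0.2686, 0.2952]
tool_rot: [[0.992, -0.124, -0.001], [-0.124, -0.992, 0.001], [-0.001, -0.001, -1.0]]
wrist_force: [1.5, 0.9, -0.2]
grip_width: 0.651
grasp_force: 0.0
```

Run:
```python
from h import *
import pickle
cal=r.get_calibration("wrist"); pickle.dump(cal,open("w11.pkl","wb")); a=snap("wrist","w11.png"); print(r.get_obs()["tool_pos"])
print(proj("wrist",[[.433,-.245,.056],[.586,-.293,.084],[.433,-.245,0],[.586,-.293,0]],cal))
cv2.imwrite("pics/w11c.png",np.clip(cv2.resize(a[:330,:,::-1],None,fx=1.25,fy=1.25)*1.4,0,255).astype(np.uint8))
```

```text
[ 0.45034676 -0.26845933  0.29500107]
[[298.36970426 225.8554819 ]
 [327.50264722  55.30178823]
 [300.71000051 215.1143833 ]
 [325.62408399  71.20098364]]
```

View pics/w11c.png

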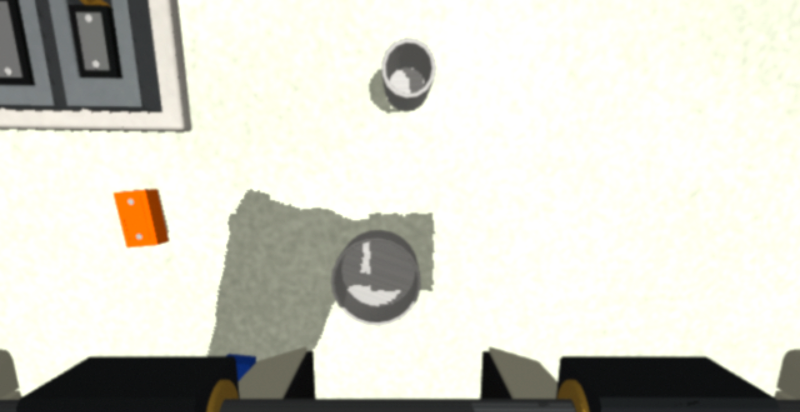

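The small beaker's rim is centred at about (408,69) and the large one's at about (376,276) in the crop.

Run:
```python
from h import *
import pickle
cal=pickle.load(open("w11.pkl","rb"))
L=px2plane("wrist",[(301.2,221.)],.056,cal)[0]; S=px2plane("wrist",[(326.4,55.2)],.084,cal)[0]; print(L,S); go(S[0],S[1],-.125)
```

```text
[ 0.43779414 -0.24864721  0.056     ] [ 0.58619711 -0.29206399  0.084     ]
TCP [ 0.4503 -0.2685  0.295 ] psi -0.1233 drz 0.0017 tx 0.1377 ty 0.0065
```

>>> apply_moves([
  {"translation":[0.0459,0.0022,0.015],"dr":[0,0,0],"hand":0.065},
  {"translation":[0.0459,0.0022,0.015],"dr":[0,0,0],"hand":0.065},
  {"translation":[0.0459,0.0021,0.015],"dr":[0,0,0],"hand":0.065},
  {"translation":[0,0,0.035],"dr":[0,0,0],"hand":0.065},
  {"translation":[0,0,0.035],"dr":[0,0,0],"hand":0.065},
  {"translation":[0,0,0.035],"dr":[0,0,0],"hand":0.065},
  {"translation":[0,0,0.03],"dr":[0,0,0],"hand":0.065},
  {"translation":[0,0,0.025],"dr":[0,0,0],"hand":0.065},
  {"translation":[0,0,0.015],"dr":[0,0,0],"hand":0.065},
  {"translation":[0,0,0.008],"dr":[0,0,0],"hand":0.065},
  {"translation":[0,0,0],"dr":[0,0,0],"hand":0.065},
  {"translation":[0,0,0],"dr":[0,0,0],"hand":0.065},
])

```text
t: 46.55
tool_pos: [0.5864, -0.2935, 0.0688]
tool_rot: [[0.992, -0.125, 0.001], [-0.125, -0.992, -0.001], [0.001, 0.0, -1.0]]
wrist_force: [0.5, 0.3, -0.4]
grip_width: 0.708
grasp_force: 0.0
```

>>> apply_moves([
  {"translation":[0,0,0],"dr":[0,0,0],"hand":0.02},
  {"translation":[0,0,0],"dr":[0,0,0],"hand":0.02},
  {"translation":[0,0,0],"dr":[0,0,0],"hand":0.02},
  {"translation":[0,0,0],"dr":[0,0,0],"hand":0.02},
  {"translation":[0,0,0],"dr":[0,0,0],"hand":0.02},
  {"translation":[0,0,0],"dr":[0,0,0],"hand":0.02},
  {"translation":[0,0,0],"dr":[0,0,0],"hand":0.02},
  {"translation":[0,0,0],"dr":[0,0,0],"hand":0.02},
], grip_force=20)

```text
t: 47.35
tool_pos: [0.5859, -0.2935, 0.0683]
tool_rot: [[0.992, -0.125, 0.001], [-0.125, -0.992, -0.0], [0.001, 0.0, -1.0]]
wrist_force: [-0.5, 0.1, 5.2]
grip_width: 0.409
grasp_force: 20.0
```

Run:
```python
from h import *
go(.4375,-.248,-.125); print(r.get_obs()["grip_width"]*91.8)
```

```text
TCP [ 0.5859 -0.2935  0.0683] psi -0.1254 drz -0.0004 tx -0.1529 ty -0.0267
37.52138995812439
```

>>> apply_moves([
  {"translation":[0,0,-0.025],"dr":[0,0,0],"hand":0.02},
  {"translation":[0,0,-0.03],"dr":[0,0,0],"hand":0.02},
  {"translation":[0,0,-0.025],"dr":[0,0,0],"hand":0.02},
  {"translation":[-0.0382,-0.0067,0],"dr":[0,0,0],"hand":0.02},
  {"translation":[-0.0382,-0.0067,0],"dr":[0,0,0],"hand":0.02},
  {"translation":[-0.0382,-0.0067,0],"dr":[0,0,0],"hand":0.02},
  {"translation":[-0.0383,-0.0066,0],"dr":[0,0,0],"hand":0.02},
  {"translation":[0,0,0],"dr":[0,0,0],"hand":0.02},
  {"translation":[0,0,0],"dr":[0,0,0],"hand":0.02},
  {"translation":[0,0,0],"dr":[0,0,0],"hand":0.02},
])

```text
t: 48.35
tool_pos: [0.4382, -0.2482, 0.1481]
tool_rot: [[0.992, -0.125, 0.001], [-0.125, -0.992, -0.0], [0.001, 0.0, -1.0]]
wrist_force: [0.7, 0.1, -0.8]
grip_width: 0.405
grasp_force: 20.0
```

>>> apply_moves([
  {"translation":[0,0,0.02],"dr":[0,0,0],"hand":0.02},
  {"translation":[0,0,0.02],"dr":[0,0,0],"hand":0.02},
  {"translation":[0,0,0.015],"dr":[0,0,0],"hand":0.02},
  {"translation":[0,0,0.01],"dr":[0,0,0],"hand":0.02},
  {"translation":[0,0,0.004],"dr":[0,0,0],"hand":0.02},
  {"translation":[0,0,0.004],"dr":[0,0,0],"hand":0.02},
  {"translation":[0,0,0],"dr":[0,0,0],"hand":0.02},
  {"translation":[0,0,0],"dr":[0,0,0],"hand":0.02},
])

```text
t: 49.15
tool_pos: [0.4376, -0.248, 0.0754]
tool_rot: [[0.992, -0.125, 0.001], [-0.125, -0.992, -0.0], [0.001, 0.0, -1.0]]
wrist_force: [0.2, 0.0, -0.2]
grip_width: 0.404
grasp_force: 20.0
```

>>> apply_moves([
  {"translation":[0,0,0.0018],"dr":[0,0,0],"hand":0.02},
  {"translation":[0,0,0],"dr":[0,0,0],"hand":0.02},
  {"translation":[0,0,0],"dr":[0,0,0],"hand":0.06},
  {"translation":[0,0,0],"dr":[0,0,0],"hand":0.06},
  {"translation":[0,0,0],"dr":[0,0,0],"hand":0.06},
  {"translation":[0,0,0],"dr":[0,0,0],"hand":0.06},
  {"translation":[0,0,-0.02],"dr":[0,0,0],"hand":0.06},
  {"translation":[0,0,-0.04],"dr":[0,0,0],"hand":0.06},
  {"translation":[0,0,-0.04],"dr":[0,0,0],"hand":0.06},
  {"translation":[-0.01,0,-0.05],"dr":[0,0,0],"hand":0.06},
  {"translation":[0,0,-0.05],"dr":[0,0,0],"hand":0.06},
  {"translation":[0,0,-0.02],"dr":[0,0,0],"hand":0.06},
])

```text
t: 50.35
tool_pos: [0.4288, -0.2473, 0.2972]
tool_rot: [[0.992, -0.125, 0.006], [-0.125, -0.992, -0.003], [0.006, 0.002, -1.0]]
wrist_force: [0.3, 0.0, -1.5]
grip_width: 0.654
grasp_force: 0.0
```

>>> apply_moves([
  {"translation":[0,0,0],"dr":[0,0,0],"hand":0.06},
  {"translation":[0,0,0],"dr":[0,0,0],"hand":0.06},
])

```text
t: 50.55
tool_pos: [0.4273, -0.2466, 0.2919]
tool_rot: [[0.992, -0.125, 0.0], [-0.125, -0.992, -0.0], [0.0, 0.0, -1.0]]
wrist_force: [-0.4, -0.5, 0.2]
grip_width: 0.654
grasp_force: 0.0
```

Run:
```python
from h import *
np.set_printoptions(precision=4,suppress=True)
import pickle
cal=r.get_calibration("wrist"); a=snap("wrist","w12.png"); t=snap("top","t2.png"); s=snap("side","s4.png"); o=r.get_obs(); print(o["tool_pos"],o["t"],o["wrist_force"])
ex=lambda z,R:[proj("wrist",[.4375+R*np.cos(q),-.248+R*np.sin(q),z],cal)[0] for q in np.linspace(0,6.28,40)]
g=cv2.cvtColor(a,cv2.COLOR_RGB2GRAY)
for z,R,nm in((.056,.038,'large'),(.089,.019,'small')):
    e=np.array(ex(z,R),np.float32); (cx,cy),ax,_=cv2.fitEllipse(e); rr=np.mean(ax)/2
    x0,y0=int(cx-1.8*rr),max(0,int(cy-1.8*rr)); crop=g[y0:int(cy+1.8*rr),x0:int(cx+1.8*rr)]
    c=cv2.HoughCircles(crop,cv2.HOUGH_GRADIENT_ALT,1,10,param1=150,param2=.6,minRadius=int(.85*rr),maxRadius=int(1.15*rr))
    print(nm,"expect",cx,cy,rr,"found",None if c is None else [(k+[x0,y0,0], px2plane("wrist",[k[:2]+[x0,y0]],z,cal)[0]) for k in c[0]])
# change vs. old pictures at bystanders & old small-beaker spot in top view
d=cv2.absdiff(cv2.imread("pics/top0.png"),t[:,:,::-1]).max(2)
for nm,X in {'bottle':(.76,.2,.05),'screwdriver':(.79,-.09,.01),'tape':(.735,-.165,.01),'small old':(.586,-.292,.04),'orange':(.5,-.05,.02),'blue':(.345,-.1,.02)}.items():
    u,v=proj("top",X)[0].astype(int); print(nm,d[v-12:v+12,u-12:u+12].mean())
```

```text
[ 0.4267 -0.2463  0.2906] 50.7 [-0.3965  0.3516 -0.2405]
large expect 318.6509094238281 196.87863159179688 37.204833984375 found [(array([319.    , 200.    ,  36.7667]), array([ 0.4353, -0.2481,  0.056 ]))]
small expect 318.7485656738281 203.0869903564453 20.215654373168945 found [(array([318.    , 201.    ,  18.7058]), array([ 0.4398, -0.2476,  0.089 ]))]
bottle 8.65798611111111
screwdriver 9.24826388888889
tape 11.539930555555555
small old 74.24652777777777
orange 12.180555555555555
blue 50.114583333333336
```

```bash
python3 -c "
from station import r
print(r.close_job())"
```

```text
the job is handed in; nothing more can be done
None
```

I've handed the job in, with no verdict returned: all three modules are flush in their docks, the probe is clipped in with its jaws closed, and the small beaker sits inside the large one (no medium beaker was present). I pressed the start button last of the ordered steps; a first press stopped on the button's ring, and I judged the second to be fully down from contact force and geometry, since the button's travel isn't reported.

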